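# Load the sample-tube shaker

### The arm

A 7-joint arm with a two-finger parallel gripper is mounted at the origin on the work surface. World frame = base frame: x ahead of the robot, y to its left, z up, the work surface at z = 0. Lengths are in mm, angles in rad, forces in N, time in s.
With the tool pointing down it reaches from about 400 to 850 mm from the base axis. Payload 10.4 kg.
Tool frame: the origin (TCP) lies midway between the tips of the shut fingers; the grasp point (between the pads) lies 19 mm behind it; z points along the fingers, y is the line along which they close (so a half turn about z gives the same grasp; the last joint's range is limited). The gripper opens to 87 mm and grips with 3 to 60 N. Pads are 19 mm wide; open, the fingers measure 117 mm over their backs; the gripper's body (75 mm by 190 mm) begins 51 mm behind the grasp point.
Start: joints at [-1.161, 0.332, -0.065, 1.46, 0.022, 1.35, -0.088], TCP at [262.124, 567.4, 222.576] pointing down, gripper open.
Joint ranges: [-2.6, 2.6], [-0.5, 2.12], [-1.47, 1.34], [0.16, 2.42], [-1.27, 4.41], [0.06, 2.06], [-2.6, 2.6]. Speed limits (rad/s): [2.22, 2.22, 2.79, 2.79, 3.14, 3.14, 3.14].

### API

Orientations are given as a 3x3 rotation matrix whose columns are the frame's x, y, z axes.
In Python, from plant import bot gives the robot as it stands.
- The arm moves only by the shell command python3 -m crank 'ROWS' [FORCE]. ROWS is a JSON object of lists of equal length, an entry for each row: "xyz": the shift along the tool's x, y, z scaled (see below), a list of three; "dr": the turn, a rotation vector about the tool's x, y, z scaled (see below), a list of three; "claw": the opening, from -1 (shut) to 1 (fully open). In form: {"xyz": [[x, y, z], ...], "dr": [[rx, ry, rz], ...], "claw": [claw, ...]}. A call has 1 to 12 rows; each row is the pose to reach, as a shift and turn from the pose commanded when the call began, along the tool's axes at that moment, turning the shorter way round; what a row does not reach only later rows make up. The controller multiplies each number of a shift by 0.1 m and each number of a turn by 2 pi rad. A row lasts 1/12 s, in which the tool goes at most 41.7 mm and 7.16 degrees, less where a joint would pass 70% of its speed; a pose out of reach is approached as far as the arm can. A call with a number of a shift or a turn outside -1 to 1 is refused whole. A call with a gripper value outside its range is refused whole. The fingers move at their own pace and stop on an object; FORCE is the grip in N (left out, the last holds). Time passes only in rows, so rows that repeat a pose let the fingers close. It gives the time, the measured TCP pose, the force, the opening and the grip force at its end, in the units of the state.
- bot.read_state(): the state, without advancing time (a new reading comes with each control period).
- bot.snapshot(name): name is "scene" or "side" or "wrist"; returns a dict with "image" (384x512x3 uint8, red, green, blue), "range_z" (384x512 float32, mm along the optical axis (not along the pixel's ray), 0 where there is no reading), "mtx" (3x3 intrinsics, pixels), "rvec" (rotation vector, rad) and "tvec" (3), from world to camera coordinates, as OpenCV has them. Camera axes: x right, y down, z forward; pixel columns grow to the right and rows downward; lengths in mm; the calibration is good to about 2 mm. The wrist camera is an equidistant fisheye: a pixel r from the principal point sees the ray r / f radians off the axis. A picture is of the moment at which its call begins.
- bot.hand_in(): hands the job in; it is judged then, once.
The state is a dict: "time": time; "qpos": joint angles; "joint_vel": joint speeds; "joint_efforts": joint torques, N m; "position": TCP position; "tcp_rot": TCP orientation; "contact_force": force on the tool from outside, world axes, zero at the start; "torque": the same for the moment, N m; "finger_gap": finger opening in mm; "grasp_force": force on a finger pad.
Only numpy, scipy, OpenCV 4.12 (cv2) and the standard library are available. Lean on these libraries where they do the work, as an engineer would, in place of code of your own. Each camera call takes 0.05 s, during which the arm holds its last target. There are 200 camera calls.

### The job

Get the shaker running: first seat the tube carrier flat on its base, down over both pegs; then press every sample tube from the tray down into the clip of its own colour, fully home so that the sprung jaw snaps closed over it; only when all are in, flip the red switch fully over to on. Do not disturb the bottle, jar and beaker standing nearby.

Things in the scene. Friction and masses are not known exactly. Their poses are not given: they have to be found in the camera images.
- base: the shaker's drive base, fixed: white housing 270 (x) x 120 (y) x 50 mm (z), with a lower grey wing (30 mm high) on its +y side that bears the switch. Origin at the centre of the housing's underside, z up. Two steel pegs 13 mm in diameter with tapered tips, 15 mm tall, stand on its top at x = -77 and +77 mm, y = 0.
- carrier: loose tube carrier, 0.7 kg: aluminium plate 256 (x) x 96 (y) x 12 mm with 16 mm square through-holes at x = -77 and +77, y = 0 for the pegs, and four coloured clips. Origin at the centre of its underside, z up; seated, it is 50 mm above the base's origin, x axes parallel (either way round). Black handle plate in its middle, 14 mm thick in x, 60 long in y, 12 to 62 mm up: grip across x.
- tube_blue: sealed sample tube, 90 g, lying down: pale round barrel 24 mm in diameter, a square blue cap (32 x 32 mm, 16 mm long; it cannot roll) on each end, 130 mm long overall. Origin on its axis at mid length, x along the tube; may go either way round. Starts in the tray, axis 16 mm above the tray's floor. None at the start: absent in this run.
- tube_green: sealed sample tube, 90 g, lying down: pale round barrel 24 mm in diameter, a square green cap (32 x 32 mm, 16 mm long; it cannot roll) on each end, 130 mm long overall. Origin on its axis at mid length, x along the tube; may go either way round. Starts in the tray, axis 16 mm above the tray's floor. None at the start: absent in this run.
- tube_orange: sealed sample tube, 90 g, lying down: pale round barrel 24 mm in diameter, a square orange cap (32 x 32 mm, 16 mm long; it cannot roll) on each end, 130 mm long overall. Origin on its axis at mid length, x along the tube; may go either way round. Starts in the tray, axis 16 mm above the tray's floor. None at the start: absent in this run.
- tube_yellow: sealed sample tube, 90 g, lying down: pale round barrel 24 mm in diameter, a square yellow cap (32 x 32 mm, 16 mm long; it cannot roll) on each end, 130 mm long overall. Origin on its axis at mid length, x along the tube; may go either way round. Starts in the tray, axis 16 mm above the tray's floor. None at the start: absent in this run.
- clip_blue (a point): where the centre of the blue tube lies when fully home in the blue fork clip; axes as the carrier's, the tube lies along y. Two forks, 14 mm wide, at y = -30 and +30 mm, fingers fit between (plate 22 mm below this point). Each fork: a rest below, a fixed cheek at -x (13 mm off, flared tip 20 mm up), the sprung jaw at +x. Load straight down, caps outside the forks (12 mm play along y each way).
- clip_green (a point): where the centre of the green tube lies when fully home in the green fork clip; axes as the carrier's, the tube lies along y. Two forks, 14 mm wide, at y = -30 and +30 mm, fingers fit between (plate 22 mm below this point). Each fork: a rest below, a fixed cheek at -x (13 mm off, flared tip 20 mm up), the sprung jaw at +x. Load straight down, caps outside the forks (12 mm play along y each way).
- clip_orange (a point): where the centre of the orange tube lies when fully home in the orange fork clip; axes as the carrier's, the tube lies along y. Two forks, 14 mm wide, at y = -30 and +30 mm, fingers fit between (plate 22 mm below this point). Each fork: a rest below, a fixed cheek at -x (13 mm off, flared tip 20 mm up), the sprung jaw at +x. Load straight down, caps outside the forks (12 mm play along y each way).
- clip_yellow (a point): where the centre of the yellow tube lies when fully home in the yellow fork clip; axes as the carrier's, the tube lies along y. Two forks, 14 mm wide, at y = -30 and +30 mm, fingers fit between (plate 22 mm below this point). Each fork: a rest below, a fixed cheek at -x (13 mm off, flared tip 20 mm up), the sprung jaw at +x. Load straight down, caps outside the forks (12 mm play along y each way).
- jaw_blue (a joint): angle (rad) of the blue clip's sprung jaw: 0 = closed, opens outwards (+x of the carrier) to 0.6. Its round noses (5 mm radius, 10.5 mm above and 14 mm to the +x side of the clip point) are pushed out about 0.1 rad as the tube is pressed down past them with roughly 5 to 12 N, then snap back over the tube.
- jaw_green (a joint): angle (rad) of the green clip's sprung jaw: 0 = closed, opens outwards (+x of the carrier) to 0.6. Its round noses (5 mm radius, 10.5 mm above and 14 mm to the +x side of the clip point) are pushed out about 0.1 rad as the tube is pressed down past them with roughly 5 to 12 N, then snap back over the tube.
- jaw_orange (a joint): angle (rad) of the orange clip's sprung jaw: 0 = closed, opens outwards (+x of the carrier) to 0.6. Its round noses (5 mm radius, 10.5 mm above and 14 mm to the +x side of the clip point) are pushed out about 0.1 rad as the tube is pressed down past them with roughly 5 to 12 N, then snap back over the tube.
- jaw_yellow (a joint): angle (rad) of the yellow clip's sprung jaw: 0 = closed, opens outwards (+x of the carrier) to 0.6. Its round noses (5 mm radius, 10.5 mm above and 14 mm to the +x side of the clip point) are pushed out about 0.1 rad as the tube is pressed down past them with roughly 5 to 12 N, then snap back over the tube.
- switch (a joint): angle (rad) of the red-knobbed toggle lever of the base: near 0 = off (leaning to the base's -x side), 1.0 = on (leaning to its +x side); stays where it is left, light to push (about 1 N).
- switch_tip (a point): centre of the toggle lever's red ball knob, 26 mm in diameter, on a lever 55 mm long whose pivot lies at x = 0, y = 105, z = 52 mm of the base; it swings in the base's x-z plane.
- tray: fixed white plastic tray, 300 (x) x 340 (y) mm, wall 14 mm high and 5 mm thick, floor 5 mm thick. Origin at the centre of its underside, z up.
- bottle_green: bystander: bottle with a green cap, 60 mm in diameter, 150 mm tall, beyond the work; origin at the centre of its underside.
- jar_amber: bystander: amber jar, 64 mm in diameter, 90 mm tall; origin at the centre of its underside.
- beaker: bystander: white open beaker, 70 mm in diameter, 90 mm tall; origin at the centre of its underside.
Mind the look-alikes: they are no part of the job. Leave any purple look-alike of the tube_orange alone. Leave any turquoise look-alike of the tube_yellow alone.

How it is judged:
By the outcome, as a careful person would: the job done as asked, in the order asked, and still so for the second after the job is handed in, with the robot touching nothing.
Of tube_blue, tube_green, tube_orange, tube_yellow only 3 to 4 are there at a start; the rules pass over those that are not, and their reading is None.
At some moment in a run one of tube_blue, tube_green, tube_orange, tube_yellow may be knocked a few centimetres aside while the robot is not near it.
Once in a run the grip may slacken for a moment while it holds something.
It also fails if it takes over 210 s, if anything falls off the work surface, if the arm or the gripper's body presses on something with over 40 N, if the wrist force passes 120 N, or if a joint passes its speed limit or range.

## Working session

There is one attempt and no reset: what is moved stays moved. The work goes in short steps, Python scripts to look and compute and a shell command to move; the robot and the scene stay as the last step left them, time stands still between calls to the robot, and variables do not carry over. Pictures are saved under pics/ and viewed, at most 14 in all, crops included, and the job is handed in when it is done.

```bash
ls; mkdir -p pics; cat > h.py <<'E'
import numpy as np, cv2
from plant import bot
def snap(n):
    s=bot.snapshot(n); s['R']=cv2.Rodrigues(np.array(s['rvec'],float))[0]; s['t']=np.array(s['tvec'],float).ravel(); s['K']=np.array(s['mtx'],float); s['n']=n
    return s
def dirs(s,uv):
    uv=np.atleast_2d(np.array(uv,float)); K=s['K']
    x=(uv[:,0]-K[0,2])/K[0,0]; y=(uv[:,1]-K[1,2])/K[1,1]
    if s['n']=='wrist':
        r=np.hypot(x,y)+1e-9; d=np.c_[np.sin(r)*x/r,np.sin(r)*y/r,np.cos(r)]
    else: d=np.c_[x,y,np.ones_like(x)]
    return d
def plane(s,uv,z):
    d=dirs(s,uv)@s['R']; c=-s['R'].T@s['t']
    return c+d*((z-c[2])/d[:,2])[:,None]
def cloud(s):
    h,w=s['range_z'].shape; v,u=np.mgrid[:h,:w]; d=dirs(s,np.c_[u.ravel(),v.ravel()])
    Z=s['range_z'].ravel(); p=d/d[:,2:]*Z[:,None]
    P=(p-s['t'])@s['R']; P[Z<=0]=np.nan
    return P.reshape(h,w,3)
E
python3 - <<'E'
from h import *
for n in('scene','side','wrist'):
    s=snap(n); cv2.imwrite(f'pics/{n}0.png',s['image'][:,:,::-1]); print(n,s['K'].tolist(),(-s['R'].T@s['t']).round(),s['R'].round(2).tolist())
    np.save(f'{n}0.npy',s,allow_pickle=True)
st=bot.read_state(); print(st)
E
```

```text
pics
scene [[394.5341769095951, 0.0, 253.32478732756954], [0.0, 394.5341769095951, 195.24748840509093], [0.0, 0.0, 1.0]] [992. 424. 949.] [[-0.76, 0.65, 0.01], [0.51, 0.6, -0.61], [-0.41, -0.46, -0.79]]
side [[488.4080376325155, 0.0, 257.14730125981134], [0.0, 488.4080376325155, 196.004014315293], [0.0, 0.0, 1.0]] [  -82. -1006.   938.] [[0.82, -0.57, -0.02], [-0.36, -0.49, -0.79], [0.44, 0.66, -0.61]]
wrist [[297.3186396354542, 0.0, 249.4552154271365], [0.0, 297.3186396354542, 194.27082154831575], [0.0, 0.0, 1.0]] [199. 596. 384.] [[0.42, 0.91, -0.0], [0.88, -0.4, 0.26], [0.23, -0.11, -0.97]]
{'time': 0.15, 'qpos': array([-1.16060148,  0.33271313, -0.06472157,  1.46071993,  0.02160927,
        1.34991984, -0.08846549]), 'joint_vel': array([-1.68473637e-05, -4.24338017e-03,  4.48993126e-04, -3.07981686e-03,
       -4.38128433e-04, -1.88599802e-03,  1.41839278e-03]), 'joint_efforts': array([-2.13544563e-04, -6.23630691e+01,  2.41146341e-02, -3.90140533e+01,
       -6.12094346e-02,  3.73943383e-02,  8.83738403e-05]), 'position': array([262.0014599 , 567.11556766, 221.95883987]), 'tcp_rot': array([[-9.07827840e-01,  4.19342880e-01, -4.02458839e-04],
       [ 4.19343071e-01,  9.07827306e-01, -9.85403403e-04],
       [-4.78587772e-05, -1.06334497e-03, -9.99999434e-01]]), 'contact_force': array([-0.61330326,  0.37493963, -0.15675468]), 'torque': array([-0.01242419, -0.06743659,  0.01872089]), 'grasp_force': 0.0, 'finger_gap': 87.05488375149292}
```

View pics/scene0.png

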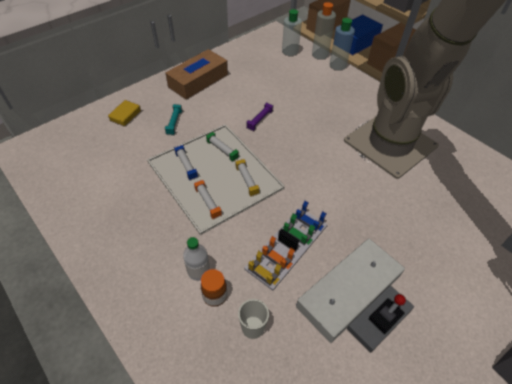

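View pics/side0.png

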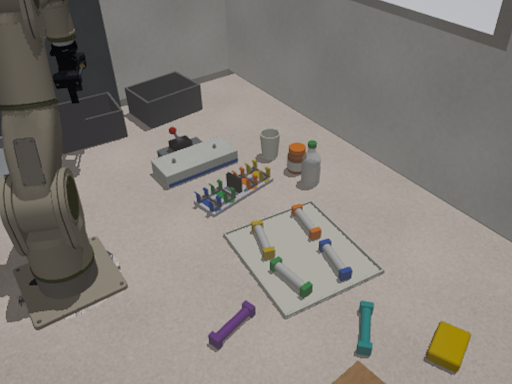

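Both views show all four tubes: in the scene view the tray is at about (215,178), with orange at (208,198), yellow (247,176), blue (187,162) and green (222,146). The carrier is at (288,243) and the base at (350,287), with pegs at (332,300) and (374,264). The knob is at (400,299), and the bottle, jar and beaker are at (196,258), (213,287) and (254,318).

```bash
cat > m.py <<'E'
from h import *
RNG={'blue':(105,125),'green':(50,80),'orange':(5,14),'yellow':(18,27),'red':(0,3)}
def mask(s,c):
    hsv=cv2.cvtColor(s['image'],cv2.COLOR_RGB2HSV); a,b=RNG[c]
    m=cv2.inRange(hsv,(a,110,60),(b,255,255))
    if c=='red': m|=cv2.inRange(hsv,(174,110,60),(180,255,255))
    return m
def blobs(s,c,minA=12):
    P=cloud(s); n,l,st,ce=cv2.connectedComponentsWithStats(mask(s,c))
    out=[]
    for i in range(1,n):
        if st[i,4]>=minA:
            q=P[l==i]; q=q[~np.isnan(q[:,0])]
            if len(q)==0: continue
            out.append((st[i,4],ce[i].round(1),np.median(q,0).round(0),q[:,2].max().round(0)))
    return out
E
python3 - <<'E'
from m import *
for n in('scene','side'):
    s=np.load(f'{n}0.npy',allow_pickle=True).item()
    P=cloud(s)
    for c in RNG:
        for b in blobs(s,c): print(n,c,*b)
    # base top: z in 44..56 white
    for nm,lo,hi,box in (('basetop',46,53,(400,1000,100,700)),('plate',9,15,(350,900,-100,500))):
        hsv=cv2.cvtColor(s['image'],cv2.COLOR_RGB2HSV)
        m=((P[...,2]>lo)&(P[...,2]<hi)&(hsv[...,1]<60)).astype(np.uint8)
        n_,l,st,ce=cv2.connectedComponentsWithStats(m)
        for i in range(1,n_):
            if st[i,4]>250:
                q=P[l==i]; r=cv2.minAreaRect(q[:,:2].astype(np.float32)); print(n,nm,st[i,4],ce[i].round(),np.round(r[0]),np.round(r[1]),round(r[2],1),np.median(q[:,2]).round(1))
E
```

```text
scene blue 459 [361.   29.1] [-1257. -1013.  -462.] 159.0
scene blue 138 [196.   65.3] [ 300. -700.   72.] 78.0
scene blue 27 [178.3 147.9] [ 580. -411.   36.] 40.0
scene blue 70 [191.9 173.6] [ 608. -296.   35.] 41.0
scene blue 29 [304.5 205.7] [436.  18.  42.] 56.0
scene blue 154 [308.2 219.9] [454.  46.  16.] 51.0
scene blue 30 [322.  216.5] [426.  77.  43.] 57.0
scene green 57 [292.6  13.8] [-112. -615.  174.] 178.0
scene green 73 [345.6  22.9] [-191. -415.  194.] 199.0
scene green 26 [209.3 135.7] [ 470. -393.   37.] 40.0
scene green 36 [233.2 153.4] [ 459. -280.   35.] 40.0
scene green 30 [293.1 217.7] [492.  28.  45.] 53.0
scene green 18 [286.  225.6] [526.  34.  47.] 52.0
scene green 36 [311.  229.2] [481.  87.  48.] 56.0
scene green 114 [297.4 233.9] [509.  61.  14.] 52.0
scene green 86 [192.2 242.7] [781. -27. 150.] 153.0
scene orange 282 [327.4   5.2] [-1143. -1281.  -397.] 218.0
scene orange 155 [311.5  19.1] [-1111. -1361.  -499.] -419.0
scene orange 315 [392.2  34.8] [-1204.  -778.  -392.] -379.0
scene orange 961 [192.1  71.7] [ 351. -678.   69.] 75.0
scene orange 52 [1
[... 1606 characters left out ...]
17 [314.7 233. ] [ 610. -256.   30.] 41.0
side orange 16 [366.2 380.1] [ 384. -677.   70.] 72.0
side yellow 24 [254.4 163.7] [661. 116.  39.] 53.0
side yellow 27 [247.7 168.5] [631. 111.  34.] 57.0
side yellow 29 [267.2 170.5] [673.  58.  38.] 53.0
side yellow 77 [259.3 175. ] [647.  57.  15.] 55.0
side yellow 53 [255.9 223.8] [ 496. -133.   35.] 41.0
side yellow 122 [268.1 252.6] [ 459. -244.   31.] 42.0
side yellow 1432 [448.  346.1] [ 607. -704.   29.] 36.0
side red 36 [171.9 130. ] [492. 362. 108.] 118.0
side basetop 1380 [193. 157.] [518. 261.] [128. 271.] 89.6 49.1
side plate 271 [350. 241.] [ 676. -288.] [347.  63.] 79.6 12.2
side plate 2698 [ 70. 289.] [-1. -3.] [236. 231.] 90.0 11.3
```

```bash
python3 -m crank '{"xyz":[[-0.3,-0.15,-0.2],[-0.6,-0.3,-0.4],[-1,-0.46,-0.5],[-1,-0.46,-0.5],[-1,-0.46,-0.5],[-1,-0.46,-0.5],[-1,-0.46,-0.5],[-1,-0.46,-0.5],[-1,-0.46,-0.5],[-1,-0.46,-0.5],[-1,-0.46,-0.5]],"dr":[[0,0,0.02],[0,0,0.04],[0,0,0.06],[0,0,0.08],[0,0,0.1],[0,0,0.12],[0,0,0.14],[0,0,0.16],[0,0,0.181],[0,0,0.181],[0,0,0.181]],"claw":[1,1,1,1,1,1,1,1,1,1,1]}' 40
python3 -m crank '{"xyz":[[-0.25,0.25,0],[-0.5,0.5,0],[-0.75,0.75,0],[-1,1,0],[-1,1,0]],"dr":[[0,0,0],[0,0,0],[0,0,0],[0,0,0],[0,0,0]],"claw":[1,1,1,1,1]}' >/dev/null
python3 -m crank '{"xyz":[[-0.25,0.2,0],[-0.5,0.45,0],[-0.75,0.7,0],[-1,0.86,0],[-1,0.86,0],[-1,0.86,0]],"dr":[[0,0,0],[0,0,0],[0,0,0],[0,0,0],[0,0,0],[0,0,0]],"claw":[1,1,1,1,1,1]}'
cat > look.py <<'E'
import sys; from m import *
s=snap('wrist'); np.save('w_%s.npy'%sys.argv[1],s,allow_pickle=True); cv2.imwrite('pics/w_%s.png'%sys.argv[1],s['image'][:,:,::-1])
E
python3 look.py base; python3 -c "
from h import *
s=bot.read_state();print(s['position'].round(1),s['tcp_rot'].round(4).tolist(),s['qpos'].round(2))"
```

```text
time: 1.07
position: [333.5, 483.6, 272.4]
tcp_rot: [[-0.004, 1.0, -0.0], [1.0, 0.004, -0.0], [-0.0, -0.0, -1.0]]
contact_force: [-0.3, 0.4, 0.7]
finger_gap: 87.0
grasp_force: 0.0
time: 1.98
position: [520.7, 282.0, 272.5]
tcp_rot: [[-0.0, 1.0, 0.0], [1.0, 0.0, -0.0], [-0.0, 0.0, -1.0]]
contact_force: [-1.1, 0.7, 0.7]
finger_gap: 87.2
grasp_force: 0.0
[519.7 283.8 272.4] [[-0.0027, 1.0, -0.0004], [1.0, 0.0027, 0.0002], [0.0002, -0.0004, -1.0]] [-0.81  0.24  0.28  1.49 -0.07  1.42 -0.52]
```

View pics/w_base.png

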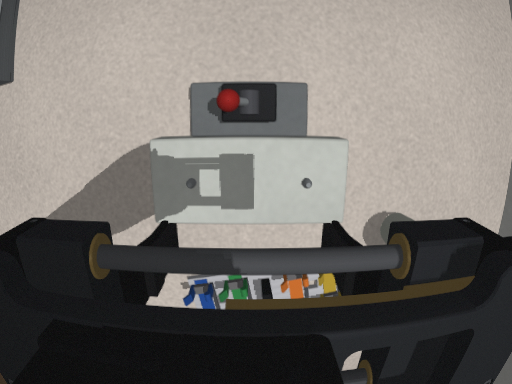

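The pegs are at (191,183) and (307,183), and the red knob at (228,100) is leaning towards -x, so the switch is off. The carrier is lower down, with its handle near (262,290).

```bash
python3 - <<'E'
from m import *
s=np.load('w_base.npy',allow_pickle=True).item()
g=cv2.cvtColor(s['image'],cv2.COLOR_RGB2GRAY)
for u,v in((191,183),(307,183)):
    w=g[v-9:v+10,u-9:u+10]; print(np.array2string(w[2:-2,2:-2]))
    yy,xx=np.nonzero(w<np.median(w)*0.6) ; c=(u-9+xx.mean(),v-9+yy.mean()); print(c,len(xx))
    for z in(50,57,65): print(z,plane(s,c,z).round(1))
P=cloud(s)
m=((P[...,2]>46)&(P[...,2]<53)).astype(np.uint8); n,l,st,ce=cv2.connectedComponentsWithStats(m)
for i in range(1,n):
    if st[i,4]>3000:
        q=P[l==i]; r=cv2.minAreaRect(q[:,:2].astype(np.float32)); print(np.round(r[0],1),np.round(r[1]),round(r[2],2),np.median(q[:,2]),np.percentile(q[:,:2],[.5,99.5],axis=0).round(1))
print(blobs(s,'red'))
E
```

```text
[[111 112 112 112 111 112 111 111 112 112 111 112 114 114 113]
 [112 112 113 112 111 113 111 108 109 111 112 111 112 114 114]
 [111 111 112 111 107  96  84  77  80  93 104 111 112 113 114]
 [111 112 110 108  92  73  72  71  71  70  80 102 112 113 113]
 [110 111 108  93  76  73  72  72  73  71  69  85 109 114 113]
 [112 110  94  75  74  74  74  73  72  71  70  75  98 112 114]
 [111 110  84  71  75  77  75  72  71  69  69  70  92 112 113]
 [109 107  75  74  77  82  81  75  71  70  68  72  95 111 113]
 [110 111  76  77  83  82  81  78  70  69  67  76 101 112 113]
 [110 109  89  77  86  84  83  78  72  67  70  89 106 112 113]
 [109 111 110  78  85  85  81  74  66  67  84 103 112 113 111]
 [109 110 111 104  80  78  75  69  68  84 100 111 113 112 111]
 [112 112 112 111 108  97  86  84  96 104 110 112 112 115 112]
 [111 113 113 113 113 112 111 110 110 110 112 110 111 112 112]
 [113 112 114 113 111 113 112 111 111 109 110 111 111 112 114]]
(np.float64(192.0), np.float64(186.0)) 1
50 [[444.8 260.7  50. ]]
57 [[446.2 262.4  57. ]]
65 [[447.8 264.3  65. ]]
[[194 194 193 194 194 192 191 192 192 
[... 518 characters left out ...]
9 191 190]
 [188 181 134  80  70  72 125 144 143 141 129 132 186 191 191]
 [189 189 172 124  77  69 101 138 144 139 131 159 192 191 190]
 [188 190 190 170 120  90  84 105 124 134 161 186 191 191 191]
 [189 189 191 191 178 162 141 141 154 168 190 191 191 190 190]
 [190 190 190 191 189 189 188 185 188 191 190 190 190 190 188]
 [190 190 191 191 189 190 188 189 191 191 191 189 189 188 187]]
(np.float64(305.82142857142856), np.float64(182.08928571428572)) 56
50 [[597.6 266.2  50. ]]
57 [[596.2 267.7  57. ]]
65 [[594.6 269.5  65. ]]
[521.5 265.5] [270. 120.] 0.09 49.504182281218526 [[389.  206.6]
 [653.5 324.5]]
[(np.int32(423), array([227.9,  99.9]), array([499., 370., 111.]), np.float64(116.0))]
```

```bash
python3 -m crank '{"xyz":[[-0.35,0.1,0],[-0.7,0.15,0],[-1,0.15,0],[-1,0.15,0]],"dr":[[0,0,0],[0,0,0],[0,0,0],[0,0,0]],"claw":[1,1,1,1]}' >/dev/null
python3 -m crank '{"xyz":[[-0.35,0.1,0],[-0.7,0.15,0],[-0.97,0.15,0],[-0.97,0.15,0],[-0.97,0.15,0],[-0.97,0.15,0]],"dr":[[0,0,-0.014],[0,0,-0.028],[0,0,-0.028],[0,0,-0.028],[0,0,-0.028],[0,0,-0.028]],"claw":[1,1,1,1,1,1]}'
python3 look.py car; python3 - <<'E'
from m import *
st=bot.read_state(); print(st['position'].round(1),np.degrees(np.arctan2(st['tcp_rot'][1,1],st['tcp_rot'][0,1])))
s=np.load('w_car.npy',allow_pickle=True).item(); P=cloud(s)
hsv=cv2.cvtColor(s['image'],cv2.COLOR_RGB2HSV)
m=((P[...,2]>9)&(P[...,2]<15)).astype(np.uint8); n,l,t,ce=cv2.connectedComponentsWithStats(m)
for i in range(1,n):
    if t[i,4]>600:
        q=P[l==i]; r=cv2.minAreaRect(q[:,:2].astype(np.float32)); print('plate',t[i,4],np.round(r[0],1),np.round(r[1]),round(r[2],2),np.median(q[:,2]))
m=((P[...,2]>57)&(P[...,2]<66)&(hsv[...,2]<70)).astype(np.uint8); n,l,t,ce=cv2.connectedComponentsWithStats(m)
for i in range(1,n):
    if t[i,4]>40:
        q=P[l==i]; r=cv2.minAreaRect(q[:,:2].astype(np.float32)); print('handle',t[i,4],ce[i].round(1),np.round(r[0],1),np.round(r[1]),round(r[2],2),np.median(q[:,2]))
for c in('blue','green','orange','yellow'):
    for b in blobs(s,c): print(c,*b)
E
```

```text
time: 2.87
position: [549.6, 89.1, 272.5]
tcp_rot: [[-0.179, 0.984, -0.0], [0.984, 0.179, 0.001], [0.001, 0.0, -1.0]]
contact_force: [0.6, 1.1, -0.2]
finger_gap: 86.9
grasp_force: 0.0
[549.5  89.3 272.4] 10.339996211303212
plate 1521 [97.4 -0.1] [230.  48.] 87.42 11.229054818304641
plate 6038 [552.1  68. ] [256.  97.] 10.37 11.78472755091505
plate 648 [445.2  45.8] [37. 48.] 8.13 12.02137277269741
handle 440 [247.5 187.1] [552.   68.4] [12. 58.] 10.19 61.495893425603704
handle 54 [386.6 225. ] [763.2  50.4] [12. 49.] 3.37 58.60608529172432
blue 249 [246.  84.] [528. 204.  17.] 20.0
blue 69 [175.1 153.2] [441.  89.  12.] 14.0
blue 144 [158.4 163.7] [427.  76.  45.] 54.0
blue 506 [177.5 177.7] [451.  52.  13.] 50.0
blue 142 [161.9 205. ] [438.  17.  44.] 55.0
blue 138 [182.5 205. ] [468.  22.  40.] 50.0
green 63 [214.1 152.8] [497.  99.  12.] 14.0
green 122 [198.6 163.5] [483.  85.  48.] 56.0
green 481 [216.3 178.1] [507.  62.  13.] 50.0
green 121 [200.8 205.2] [494.  28.  45.] 55.0
green 120 [221.8 205.5] [524.  33.  46.] 51.0
orange 90 [281.  152.5] [592. 116.  12.] 15.0
orange 543 [278.8 177. ] [597.  81.  13.] 56.0
orange 85 [293.9 162.8] [607. 109.  48.] 50.0
orange 157 [272.7 206.1] [589.  42.  43.] 54.0
orange 84 [292.5 204.8] [618.  52.  47.] 50.0
orange 23 [376.6 205. ] [761.  66.   9.] 12.0
orange 550 [399.6 216.9] [770.  72.  65.] 348.0
yellow 71 [320.5 153. ] [649. 127.  12.] 14.0
yellow 507 [318.1 177.4] [654.  91.  13.] 55.0
yellow 100 [334.9 163.1] [664. 120.  48.] 50.0
yellow 133 [312.8 205.2] [645.  55.  42.] 55.0
yellow 100 [331.9 204.2] [675.  62.  46.] 50.0
yellow 480 [ 97.1 255.7] [498. 111. 360.] 364.0
yellow 488 [401.8 255.7] [592. 128. 360.] 364.0
yellow 2452 [354.2 296.6] [575. 117. 370.] 374.0
yellow 306 [197.2 292.1] [ 503. -126.   33.] 38.0
yellow 140 [366.7 370.1] [602.  74. 357.] 363.0
```

View pics/w_car.png

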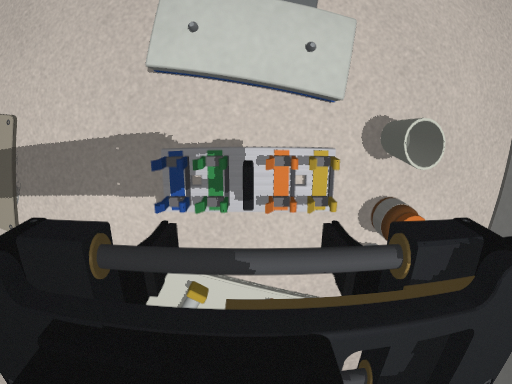

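The carrier is flat at about 10.4° yaw. Its handle is at (248,187), the flared cheeks (blue tips at (160,165)) are on the world -x side, and the beaker at (413,142) and jar at (400,215) are clear of it.

```bash
python3 -m crank '{"xyz":[[-0.21,-0.013,0.3],[-0.21,-0.013,0.6],[-0.21,-0.013,1],[-0.21,-0.013,1]],"dr":[[0,0,0],[0,0,0],[0,0,0],[0,0,0]],"claw":[-0.08,-0.08,-0.08,-0.08]}' 50 >/dev/null
python3 -m crank '{"xyz":[[0,0,0.3],[0,0,0.6],[0,0,0.85],[0,0,0.85],[0,0,0.85]],"dr":[[0,0,0],[0,0,0],[0,0,0],[0,0,0],[0,0,0]],"claw":[-0.08,-0.08,-0.08,-0.08,-0.08]}'
python3 -m crank '{"xyz":[[0,0,0.2],[0,0,0.4],[0,0,0.61],[0,0,0.61],[0,0,0.61],[0,0,0.61],[0,0,0.61],[0,0,0.61],[0,0,0.61],[0,0,0.61]],"dr":[[0,0,0],[0,0,0],[0,0,0],[0,0,0],[0,0,0],[0,0,0],[0,0,0],[0,0,0],[0,0,0],[0,0,0]],"claw":[-0.08,-0.08,-0.08,-0.08,-1,-1,-1,-1,-1,-1]}' 50
```

```text
time: 3.67
position: [552.3, 67.2, 88.4]
tcp_rot: [[-0.178, 0.984, -0.001], [0.984, 0.178, -0.0], [0.0, -0.001, -1.0]]
contact_force: [0.4, 0.0, 0.6]
finger_gap: 41.7
grasp_force: 0.0
time: 4.5
position: [552.3, 66.0, 27.5]
tcp_rot: [[-0.176, 0.984, 0.0], [0.984, 0.176, 0.0], [0.0, 0.0, -1.0]]
contact_force: [-3.3, 0.1, 7.5]
finger_gap: 13.3
grasp_force: 50.0
```

```bash
python3 -m crank '{"xyz":[[0,0,-0.15],[0,0,-0.3],[0,0,-0.5],[0,0,-0.7],[0,0,-0.85],[0,0,-0.85],[0,0,-0.85]],"dr":[[0,0,0],[0,0,0],[0,0,0.01],[0,0,0.02],[0,0,0.0288],[0,0,0.0288],[0,0,0.0288]],"claw":[-1,-1,-1,-1,-1,-1,-1]}' 60 
python3 -m crank '{"xyz":[[0.25,-0.1,0],[0.5,-0.2,0],[0.75,-0.3,0],[1,-0.31,0],[1,-0.31,0]],"dr":[[0,0,0],[0,0,0],[0,0,0],[0,0,0],[0,0,0]],"claw":[-1,-1,-1,-1,-1]}' 60
python3 -m crank '{"xyz":[[0.25,0,0],[0.5,0,0],[0.75,0,0],[0.97,0,0],[0.97,0,0],[0.97,0,0],[0.97,0,0]],"dr":[[0,0,0],[0,0,0],[0,0,0],[0,0,0],[0,0,0],[0,0,0],[0,0,0]],"claw":[-1,-1,-1,-1,-1,-1,-1]}' 60
python3 look.py held; python3 - <<'E'
from m import *
print(bot.read_state()['position'].round(1),bot.read_state()['tcp_rot'].round(4).tolist())
sc=snap('scene'); np.save('sc_held.npy',sc,allow_pickle=True); P=cloud(sc); cv2.imwrite('pics/sc_held.png',sc['image'][150:350,180:480,::-1])
for z0 in(97,):
    m=((P[...,2]>z0-9)&(P[...,2]<z0+5)&(P[...,1]>100)).astype(np.uint8); n,l,t,ce=cv2.connectedComponentsWithStats(m)
    for i in range(1,n):
        if t[i,4]>150:
            q=P[l==i]; r=cv2.minAreaRect(q[:,:2].astype(np.float32)); print(t[i,4],ce[i].round(),np.round(r[0],1),np.round(r[1]),round(r[2],2),np.median(q[:,2]))
E
```

```text
time: 5.08
position: [552.1, 66.1, 111.3]
tcp_rot: [[0.002, 1.0, 0.0], [1.0, -0.002, 0.0], [0.0, 0.0, -1.0]]
contact_force: [-0.9, -0.6, -7.3]
finger_gap: 13.5
grasp_force: 60.0
time: 5.5
position: [519.2, 172.3, 109.6]
tcp_rot: [[-0.005, 1.0, -0.003], [1.0, 0.005, 0.002], [0.002, -0.003, -1.0]]
contact_force: [-0.1, 1.9, -6.3]
finger_gap: 13.6
grasp_force: 60.0
time: 6.08
position: [521.6, 261.9, 109.9]
tcp_rot: [[0.003, 1.0, -0.002], [1.0, -0.003, -0.002], [-0.002, -0.002, -1.0]]
contact_force: [0.6, -0.6, -7.6]
finger_gap: 13.3
grasp_force: 60.0
[521.8 261.5 110.3] [[0.0045, 1.0, -0.0015], [1.0, -0.0045, -0.0017], [-0.0017, -0.0015, -1.0]]
1415 [345. 293.] [521.1 264.4] [ 96. 258.] 89.69 95.38925271931072
159 [253. 314.] [767.3 177.1] [69. 67.] 48.54 89.92754117395997
```

View pics/w_held.png

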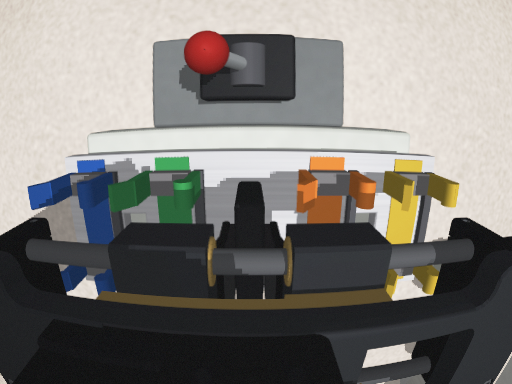

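The carrier is level in the grip and over the base. The base's rear top edge runs from (88,140) to (409,140), and the plate's rear edge from (67,157) to (435,157).

```bash
python3 - <<'E'
from m import *
s=np.load('w_held.npy',allow_pickle=True).item(); P=cloud(s)
for nm,lo,hi in(('base',46,53),('plate',91,99)):
    m=((P[...,2]>lo)&(P[...,2]<hi)&(P[...,1]>230)&(P[...,1]<345)); q=P[m]; 
    b=q[q[:,1]>np.percentile(q[:,1],60)]
    print(nm,m.sum(),np.percentile(q[:,0],[.3,99.7]).round(1),np.percentile(q[:,1],[99,99.7]).round(1),np.median(q[:,2]))
    # rear edge line: max y per x bin
    e=[(x,q[abs(q[:,0]-x)<5][:,1].max()) for x in range(405,640,15) if (abs(q[:,0]-x)<5).sum()>3]; print(np.polyfit(*np.array(e).T-np.array([[521],[0]]),1).round(4))
print(blobs(s,'red'))
a=np.load('scene0.npy',allow_pickle=True).item(); P=cloud(a)
q=P[(P[...,2]>46)&(P[...,2]<53)&(P[...,1]>190)&(P[...,1]<340)&(P[...,0]>350)&(P[...,0]<680)]; print(np.percentile(q,[.5,99.5],axis=0).round(1))
b=np.load('sc_held.npy',allow_pickle=True).item(); P=cloud(b)
q=P[(P[...,2]>91)&(P[...,2]<99)&(P[...,1]>190)&(P[...,1]<340)&(P[...,0]>350)&(P[...,0]<680)]; print(np.percentile(q,[.5,99.5],axis=0).round(1))
E
```

```text
base 7359 [388.9 653.6] [324.9 325.2] 49.36125232524116
[-5.900000e-03  3.263797e+02]
plate 18032 [395.4 648.3] [311.4 311.6] 94.11989793466978
[-1.900000e-03  3.117118e+02]
[(np.int32(1548), array([206.2,  52.1]), array([500., 368., 111.]), np.float64(116.0))]
[[386.7 207.7  46.3]
 [653.  325.7  52.9]]
[[394.9 216.2  91.3]
 [649.2 312.4  98.9]]
```

```bash
python3 -m crank '{"xyz":[[0.02,-0.01,0],[0.02,-0.01,0.1],[0.02,-0.01,0.16],[0.02,-0.01,0.18],[0.02,-0.01,0.2],[0.02,-0.01,0.22],[0.02,-0.01,0.24],[0.02,-0.01,0.24]],"dr":[[0,0,0],[0,0,0],[0,0,0],[0,0,0],[0,0,0],[0,0,0],[0,0,0],[0,0,0]],"claw":[-1,-1,-1,-1,-1,-1,-1,-1]}' 60
```

```text
time: 6.85
position: [521.1, 265.0, 87.2]
tcp_rot: [[0.004, 1.0, -0.0], [1.0, -0.004, -0.0], [-0.0, -0.0, -1.0]]
contact_force: [1.0, -0.1, -6.6]
finger_gap: 13.5
grasp_force: 60.0
```

```bash
python3 -m crank '{"xyz":[[0,0,0.03],[0,0,0.06],[0,0,0.08],[0,0,0.1],[0,0,0.1]],"dr":[[0,0,0],[0,0,0],[0,0,0],[0,0,0],[0,0,0]],"claw":[-1,-1,-1,-1,-1]}' 60
```

```text
time: 7.27
position: [521.2, 265.0, 77.6]
tcp_rot: [[0.004, 1.0, -0.0], [1.0, -0.004, 0.0], [0.0, -0.0, -1.0]]
contact_force: [-0.1, -1.7, -5.9]
finger_gap: 13.6
grasp_force: 60.0
```

```bash
python3 -m crank '{"xyz":[[0,0,0.01],[0,0,0.01],[0,0,0.01],[0,0,0.01],[0,0,-0.2],[0,0,-0.5],[0,0,-0.8],[0,0,-1],[0,0,-1]],"dr":[[0,0,0],[0,0,0],[0,0,0],[0,0,0],[0,0,0],[0,0,0],[0,0,0],[0,0,0],[0,0,0]],"claw":[-1,-0.3,-0.08,-0.08,-0.08,-0.08,-0.08,-0.08,-0.08]}' 60
python3 -m crank '{"xyz":[[0.02,0,-0.3],[0.05,0,-0.6],[0.1,0,-0.9],[0.1,0,-1],[0.1,0,-1],[0.1,0,-1]],"dr":[[0,0,0],[0,0,0],[0,0,0],[0,0,0],[0,0,0],[0,0,0]],"claw":[-0.08,-0.08,-0.08,-0.08,-0.08,-0.08]}'
python3 look.py seated; python3 - <<'E'
from m import *
print(bot.read_state()['position'].round(1))
s=np.load('w_seated.npy',allow_pickle=True).item(); P=cloud(s)
box=(P[...,1]>205)&(P[...,1]<330)&(P[...,0]>385)&(P[...,0]<660)
q=P[box&(P[...,2]>58)&(P[...,2]<65)]; r=cv2.minAreaRect(q[:,:2].astype(np.float32)); print('plate',r,np.median(q[:,2]),np.percentile(q,[.5,99.5],axis=0).round(1))
A=np.c_[q[:,:2]-q[:,:2].mean(0),np.ones(len(q))]; print('slope',np.linalg.lstsq(A,q[:,2],rcond=None)[0])
for c in('blue','green','orange','yellow'):
    m=(mask(s,c)>0)&box&(P[...,2]>92)
    n,l,t,ce=cv2.connectedComponentsWithStats(m.astype(np.uint8))
    for i in range(1,n):
        if t[i,4]>15: q=P[l==i]; print(c,t[i,4],ce[i].round(),q.mean(0).round(1),np.percentile(q[:,0],[2,98]).round(1))
E
```

```text
time: 8.02
position: [523.6, 266.4, 182.8]
tcp_rot: [[0.004, 1.0, 0.007], [1.0, -0.004, 0.005], [0.005, 0.007, -1.0]]
contact_force: [0.9, 0.5, -0.4]
finger_gap: 39.9
grasp_force: 0.0
time: 8.52
position: [521.4, 275.1, 277.1]
tcp_rot: [[0.004, 1.0, 0.0], [1.0, -0.004, 0.0], [0.0, 0.0, -1.0]]
contact_force: [-1.0, -0.0, -0.5]
finger_gap: 40.1
grasp_force: 0.0
[521.  274.8 276.2]
plate ((521.9940795898438, 266.44256591796875), (97.61162567138672, 257.6124572753906), 89.89521789550781) 61.773054453841176 [[395.7 218.4  59. ]
 [645.8 314.5  64.6]]
slope [ 4.20751323e-04 -2.76989033e-03  6.17906755e+01]
blue 123 [145. 160.] [397.8 296.9  98.7] [392. 403.]
blue 103 [172. 160.] [431.4 296.6  98. ] [425.8 435.5]
blue 116 [149. 208.] [397.7 237.2  98.5] [391.9 402.7]
blue 84 [175. 207.] [430.9 237.8  97.3] [426.3 434.7]
green 123 [192. 159.] [455.7 296.9  98.7] [450.3 461.3]
green 103 [220. 159.] [488.9 297.   98. ] [483.7 493.1]
green 108 [194. 208.] [455.7 237.7  99.1] [450.3 460.6]
green 89 [222. 207.] [488.8 238.   97.6] [484.4 493. ]
orange 112 [274. 159.] [551.1 296.7  99.5] [546.2 556.4]
orange 98 [301. 158.] [583.5 297.4  97.9] [579.5 588.1]
orange 101 [273. 208.] [550.8 237.5  99.4] [545.7 556.3]
orange 85 [300. 208.] [583.8 237.2  97.8] [580.1 588. ]
yellow 96 [323. 159.] [608.6 297.   99.5] [603.5 614.8]
yellow 92 [348. 160.] [640.7 296.6  97.4] [636.9 645.5]
yellow 76 [320. 208.] [608.2 237.3  99.9] [603.7 614.1]
yellow 83 [344. 207.] [640.8 236.9  97.5] [637.3 645.3]
yellow 381 [166. 260.] [498.4 305.7 363.9] [497.6 499. ]
yellow 377 [333. 260.] [546.7 305.5 363.9] [546.1 547.5]
yellow 3086 [293. 300.] [535.  298.5 374.3] [494.7 572.9]
```

View pics/w_seated.png

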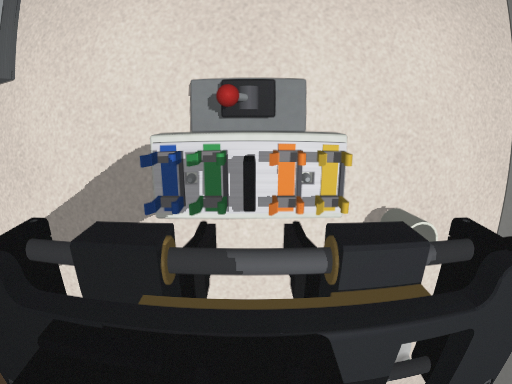

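The carrier is seated: plate top at 61.8 mm, no slope, and both pegs visible in their holes at (192,178) and (308,178). The clips are along y = 267, with the knob at (228,95).

```bash
cat > tubes.py <<'E'
import sys; from m import *
def tubes(s,cols=('blue','green','orange','yellow')):
    P=cloud(s); out={}
    for c in cols:
        k=(mask(s,c)>0)&(P[...,2]>34.5)&(P[...,2]<42)&(P[...,1]<-60)&(P[...,1]>-480)&(P[...,0]>380)&(P[...,0]<740)
        n,l,t,ce=cv2.connectedComponentsWithStats(k.astype(np.uint8)); i=np.argsort(-t[1:,4])[:2]+1
        if len(i)<2: print(c,'caps',len(i)); continue
        q=[cv2.minAreaRect(P[l==j][:,:2].astype(np.float32)) for j in i]
        a,b=(np.mean(P[l==j],0) for j in i); d=b-a
        print(s['n'],c,'px',ce[i].round().tolist(),'centre',((a+b)/2).round(1),'len',np.linalg.norm(d).round(1),'axis deg',(np.degrees(np.arctan2(d[1],d[0]))%180).round(1),'A',t[i,4],'caps',a.round(),b.round())
if __name__=='__main__':
    for n in sys.argv[1:]: 
        s=snap(n); cv2.imwrite('pics/last_%s.png'%n,s['image'][:,:,::-1]); tubes(s)
    st=bot.read_state(); print(st['time'],st['position'].round(1),'yaw of tool y',np.degrees(np.arctan2(st['tcp_rot'][1,1],st['tcp_rot'][0,1])).round(2),'q7',st['qpos'][6].round(2))
E
python3 tubes.py scene side
```

```text
scene blue px [[191.0, 172.0], [179.0, 148.0]] centre [ 593.  -355.1   36.9] len 113.3 axis deg 76.2 A [31 23] caps [ 607. -300.   36.] [ 579. -410.   38.]
scene green px [[234.0, 153.0], [210.0, 135.0]] centre [ 462.4 -336.5   36.8] len 115.1 axis deg 94.8 A [25 19] caps [ 458. -279.   37.] [ 467. -394.   37.]
scene orange px [[215.0, 210.0], [199.0, 183.0]] centre [ 627.5 -193.3   37. ] len 114.2 axis deg 78.3 A [45 38] caps [ 639. -137.   37.] [ 616. -249.   37.]
scene yellow px [[254.0, 188.0], [240.0, 161.0]] centre [ 483.8 -183.4   37.2] len 114.0 axis deg 71.7 A [40 25] caps [ 502. -129.   37.] [ 466. -238.   37.]
side blue px [[346.0, 270.0], [325.0, 241.0]] centre [ 589.8 -359.6   37. ] len 114.0 axis deg 76.8 A [44 35] caps [ 577. -415.   37.] [ 603. -304.   37.]
side green px [[306.0, 286.0], [275.0, 260.0]] centre [ 457.9 -340.6   37. ] len 114.2 axis deg 94.5 A [37 33] caps [ 462. -398.   37.] [ 453. -284.   37.]
side orange px [[315.0, 230.0], [297.0, 206.0]] centre [ 623.5 -197.3   37. ] len 114.3 axis deg 77.8 A [43 25] caps [ 611. -253.   37.] [ 636. -141.   37.]
side yellow px [[268.0, 250.0], [257.0, 223.0]] centre [ 480.2 -187.3   36.7] len 114.0 axis deg 71.2 A [42 36] caps [ 462. -241.   37.] [ 499. -133.   37.]
8.6667 [520.7 274.7 275.8] yaw of tool y -0.26 q7 -0.51
```

```bash
for i in 1 2 3 4; do python3 -m crank '{"xyz":[[-0.4,0.1,0],[-0.8,0.2,0],[-1,0.25,0]],"dr":[[0,0,0],[0,0,0],[0,0,0]],"claw":[0.15,0.15,0.15]}' >/dev/null; done
python3 -m crank '{"xyz":[[-0.4,0.06,0.3],[-0.7,0.06,0.6],[-0.7,0.06,0.8],[-0.7,0.06,0.8],[-0.7,0.06,0.8]],"dr":[[0,0,0.0162],[0,0,0.0325],[0,0,0.0325],[0,0,0.0325],[0,0,0.0325]],"claw":[0.15,0.15,0.15,0.15,0.15]}' >/dev/null
python3 tubes.py wrist scene
```

```text
blue caps 0
green caps 0
wrist orange px [[253.0, 128.0], [253.0, 228.0]] centre [ 628.7 -194.9   36.4] len 113.3 axis deg 78.1 A [395 293] caps [ 640. -139.   36.] [ 617. -250.   36.]
yellow caps 1
scene blue px [[191.0, 172.0], [177.0, 148.0]] centre [ 594.8 -355.9   37.1] len 114.6 axis deg 78.2 A [32 10] caps [ 607. -300.   37.] [ 583. -412.   38.]
scene green px [[234.0, 153.0], [208.0, 136.0]] centre [ 466.2 -335.7   37.3] len 113.7 axis deg 98.7 A [24  7] caps [ 458. -279.   37.] [ 475. -392.   37.]
scene orange px [[215.0, 210.0], [199.0, 183.0]] centre [ 627.2 -192.4   37. ] len 112.7 axis deg 78.1 A [46 33] caps [ 639. -137.   37.] [ 616. -248.   37.]
scene yellow px [[254.0, 187.0], [240.0, 162.0]] centre [ 483.5 -182.3   37.4] len 112.0 axis deg 71.4 A [35 27] caps [ 501. -129.   37.] [ 466. -235.   37.]
10.1833 [ 626.  -194.   198.7] yaw of tool y -11.82 q7 0.21
```

View pics/last_wrist.png

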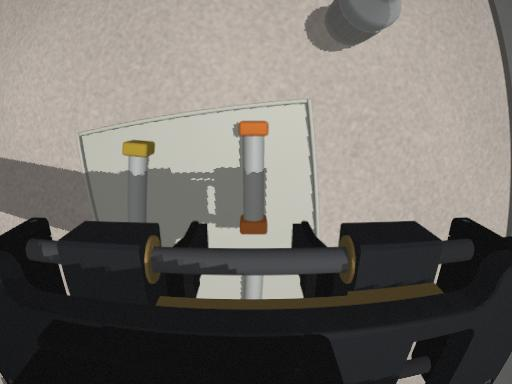

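The orange tube lies upright in the view, with its caps at (253,128) and (253,228), and is centred between the fingers. The bottle at (365,5) is well clear.

```bash
python3 -m crank '{"xyz":[[0,0.028,0.4],[0,0.028,0.8],[0,0.028,1],[0,0.028,1]],"dr":[[0,0,0],[0,0,0],[0,0,0],[0,0,0]],"claw":[0.15,0.15,0.15,0.15]}' >/dev/null
python3 -m crank '{"xyz":[[0,0,0.3],[0,0,0.6],[0,0,0.8],[0,0,0.9],[0,0,0.9],[0,0,0.9],[0,0,0.9],[0,0,0.9],[0,0,0.9],[0,0,0.9]],"dr":[[0,0,0],[0,0,0],[0,0,0],[0,0,0],[0,0,0],[0,0,0],[0,0,0],[0,0,0],[0,0,0],[0,0,0]],"claw":[0.15,0.15,0.15,0.15,0.15,-1,-1,-1,-1,-1]}' 50
```

```text
time: 11.35
position: [628.4, -195.9, 8.4]
tcp_rot: [[0.207, 0.978, 0.001], [0.978, -0.207, 0.0], [0.0, 0.001, -1.0]]
contact_force: [-1.0, 0.3, 0.2]
finger_gap: 24.5
grasp_force: 0.3
```

```bash
python3 -m crank '{"xyz":[[0,0,0],[0,0,-0.1],[0,0,-0.4],[0,0,-0.7],[0,0,-1],[0,0,-1],[0,0,-1]],"dr":[[0,0,0],[0,0,0],[0,0,0],[0,0,-0.015],[0,0,-0.0329],[0,0,-0.0329],[0,0,-0.0329]],"claw":[-1,-1,-1,-1,-1,-1,-1]}' 50
python3 -m crank '{"xyz":[[0.3,-0.05,-0.3],[0.6,-0.1,-0.6],[0.9,-0.13,-0.7],[1,-0.13,-0.7]],"dr":[[0,0,0],[0,0,0],[0,0,0],[0,0,0]],"claw":[-1,-1,-1,-1]}' >/dev/null
for i in 2 3 4; do python3 -m crank '{"xyz":[[0.35,-0.05,0],[0.7,-0.1,0],[1,-0.13,0]],"dr":[[0,0,0],[0,0,0],[0,0,0]],"claw":[-1,-1,-1]}'|grep -E "gap|grasp" ; done
python3 -m crank '{"xyz":[[0.35,-0.05,0],[0.5,-0.07,0],[0.63,-0.07,0],[0.63,-0.07,0],[0.63,-0.07,0],[0.63,-0.07,0]],"dr":[[0,0,0],[0,0,0],[0,0,0],[0,0,0],[0,0,0],[0,0,0]],"claw":[-1,-1,-1,-1,-1,-1]}'
cat > held.py <<'E'
import sys; from m import *
c=sys.argv[1]; s=snap('wrist'); cv2.imwrite('pics/last_held.png',s['image'][:,:,::-1]); P=cloud(s)
st=bot.read_state(); p=st['position']; print(st['time'],p.round(1),'yaw',np.degrees(np.arctan2(st['tcp_rot'][1,1],st['tcp_rot'][0,1])).round(2))
k=(mask(s,c)>0)&(abs(P[...,2]-p[2]-20)<30)
n,l,t,ce=cv2.connectedComponentsWithStats(k.astype(np.uint8))
for i in range(1,n):
    if t[i,4]>100: q=P[l==i]; top=q[q[:,2]>np.percentile(q[:,2],95)-5]; print(c,t[i,4],ce[i].round(),'top z',top[:,2].mean().round(1),'x',np.percentile(q[:,0],[2,98]).round(1),'y',np.percentile(top[:,1],[2,98]).round(1))
k=(mask(s,c)>0)&(P[...,2]>92)&(P[...,2]<104)
n,l,t,ce=cv2.connectedComponentsWithStats(k.astype(np.uint8))
for i in range(1,n):
    if t[i,4]>40: q=P[l==i]; print('fork',t[i,4],ce[i].round(),q.mean(0).round(1),np.percentile(q[:,0],[2,98]).round(1))
E
python3 held.py orange
```

```text
time: 11.93
position: [629.0, -196.5, 110.0]
tcp_rot: [[0.002, 1.0, 0.004], [1.0, -0.002, -0.0], [-0.0, 0.004, -1.0]]
contact_force: [-0.6, -0.4, -1.0]
finger_gap: 23.8
grasp_force: 5.0
finger_gap: 22.7
grasp_force: 50.0
finger_gap: 22.9
grasp_force: 50.0
finger_gap: 22.6
grasp_force: 50.0
time: 13.52
position: [570.4, 264.7, 177.3]
tcp_rot: [[0.005, 1.0, -0.0], [1.0, -0.005, -0.001], [-0.001, -0.0, -1.0]]
contact_force: [0.1, -0.0, -0.3]
finger_gap: 23.1
grasp_force: 50.0
13.5667 [570.5 264.7 177.5] yaw -0.28
orange 2294 [248. 144.] top z 204.9 x [556.7 586.5] y [314.6 329.7]
fork 92 [221. 167.] [548.7 294.5 101.8] [545.5 551.8]
```

View pics/last_held.png

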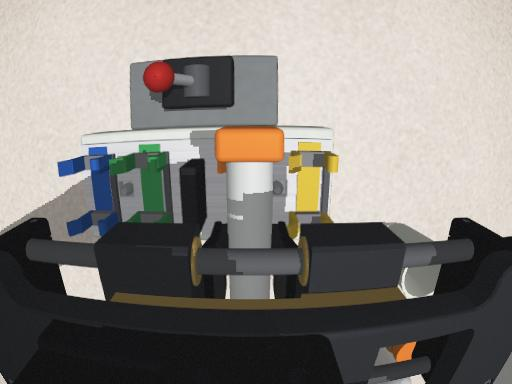

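The orange tube is gripped square, with its near cap at (249,144) above the orange clip. The blue, green and yellow forks are visible either side.

```bash
python3 -m crank '{"xyz":[[0.02,-0.013,0.2],[0.02,-0.013,0.4],[0.02,-0.013,0.6],[0.02,-0.013,0.74],[0.02,-0.013,0.78],[0.02,-0.013,0.78],[0.02,-0.013,0.78]],"dr":[[0,0,0],[0,0,0],[0,0,0],[0,0,0],[0,0,0],[0,0,0],[0,0,0]],"claw":[-1,-1,-1,-1,-1,-1,-1]}' 60
python3 -m crank '{"xyz":[[0,0,0.03],[0,0,0.06],[0,0,0.09],[0,0,0.12],[0,0,0.15],[0,0,0.15]],"dr":[[0,0,0],[0,0,0],[0,0,0],[0,0,0],[0,0,0],[0,0,0]],"claw":[-1,-1,-1,-1,-1,-1]}' 60
python3 held.py orange
```

```text
time: 14.15
position: [569.1, 268.4, 100.4]
tcp_rot: [[0.003, 1.0, 0.001], [1.0, -0.003, 0.0], [0.0, 0.001, -1.0]]
contact_force: [-0.2, -0.0, -0.5]
finger_gap: 22.8
grasp_force: 60.0
time: 14.65
position: [567.3, 269.7, 84.3]
tcp_rot: [[0.001, 1.0, -0.002], [1.0, -0.001, 0.0], [0.0, -0.002, -1.0]]
contact_force: [-5.6, 0.4, 1.6]
finger_gap: 22.3
grasp_force: 60.0
14.7 [567.3 269.7  84.4] yaw -0.06
orange 2026 [247. 145.] top z 112.0 x [553.4 583.3] y [319.6 334.6]
orange 645 [215. 200.] top z 102.0 x [545.6 555.9] y [290.  303.6]
orange 561 [281. 198.] top z 98.2 x [580.7 589.3] y [290.  303.5]
fork 591 [215. 201.] [550.9 297.2  99.3] [545.5 555.9]
fork 490 [281. 200.] [584.8 297.2  98. ] [580.5 589.3]
fork 55 [271. 292.] [581.5 240.2  97. ] [580.6 583. ]
fork 45 [227. 292.] [555.  237.7  94.3] [553.7 555.9]
```

```bash
python3 -m crank '{"xyz":[[0,0,0.03],[0,0,0.06],[0,0,0.09],[0,0,0.12],[0,0,0.13],[0,0,0.13]],"dr":[[0,0,0],[0,0,0],[0,0,0],[0,0,0],[0,0,0],[0,0,0]],"claw":[-1,-1,-1,-1,-1,-1]}' 60
python3 held.py orange
```

```text
time: 15.2
position: [568.6, 269.1, 71.5]
tcp_rot: [[0.002, 1.0, 0.0], [1.0, -0.002, -0.0], [-0.0, 0.0, -1.0]]
contact_force: [0.2, -0.2, -1.0]
finger_gap: 22.7
grasp_force: 60.0
15.25 [568.7 269.   71.4] yaw -0.11
orange 2047 [247. 145.] top z 99.1 x [554.7 584.6] y [319. 334.]
orange 962 [213. 204.] top z 101.8 x [545.7 557.3] y [290.2 303.5]
orange 733 [279. 202.] top z 98.0 x [579.3 588.4] y [289.8 303.5]
fork 1961 [247. 145.] [568.7 326.3  99. ] [554.7 584.6]
fork 763 [211. 207.] [551.3 297.2  98.7] [545.6 557. ]
fork 603 [279. 206.] [583.7 297.2  97.8] [579.3 588.4]
```

```bash
python3 -m crank '{"xyz":[[0,0,0.015],[0,0,0.015],[0,0,0.015],[0,0,0.015],[0,0,0],[0,0,-0.3],[0,0,-0.6],[0,0,-0.9],[0,0,-1],[0,0,-1]],"dr":[[0,0,0],[0,0,0],[0,0,0],[0,0,0],[0,0,0],[0,0,0],[0,0,0],[0,0,0],[0,0,0],[0,0,0]],"claw":[-1,-0.5,-0.08,-0.08,-0.08,-0.08,-0.08,-0.08,-0.08,-0.08]}' 60
python3 held.py orange; python3 tubes.py scene
```

```text
time: 16.08
position: [570.1, 269.8, 174.8]
tcp_rot: [[0.002, 1.0, 0.005], [1.0, -0.002, 0.003], [0.003, 0.005, -1.0]]
contact_force: [0.7, -0.3, -0.3]
finger_gap: 39.9
grasp_force: 0.0
16.1333 [569.1 269.4 172.5] yaw -0.1
fork 733 [247. 134.] [569.8 326.4  99. ] [555.4 585. ]
fork 256 [225. 170.] [551.5 297.   98.7] [545.5 557.2]
fork 214 [264. 170.] [583.9 297.   97.8] [579.6 588.6]
fork 212 [226. 237.] [551.3 237.8  98.6] [545.7 557.1]
fork 164 [263. 237.] [583.8 237.7  97.8] [579.9 587.9]
scene blue px [[191.0, 172.0], [178.0, 148.0]] centre [ 594.  -354.7   37.3] len 113.3 axis deg 76.9 A [34 21] caps [ 607. -300.   37.] [ 581. -410.   37.]
scene green px [[234.0, 153.0], [210.0, 135.0]] centre [ 462.9 -335.8   37.4] len 115.3 axis deg 94.8 A [30 20] caps [ 458. -278.   37.] [ 468. -393.   38.]
orange caps 0
scene yellow px [[254.0, 188.0], [240.0, 161.0]] centre [ 483.7 -182.6   37.3] len 114.7 axis deg 71.4 A [41 31] caps [ 502. -128.   38.] [ 465. -237.   37.]
16.1833 [568.3 269.1 171. ] yaw of tool y -0.1 q7 -0.41
```

View pics/last_held.png

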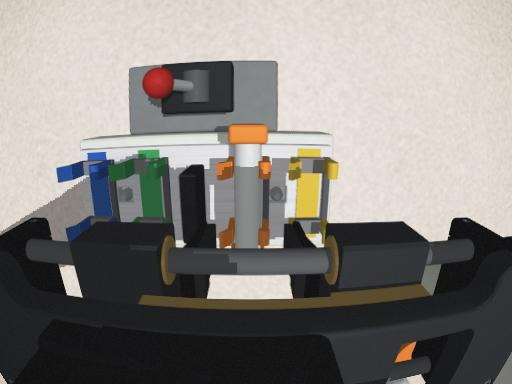

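The orange tube is in its clip with both noses at (264,170) and (263,237) back in their closed position; the cap is at (247,134). Next is yellow.

```bash
for i in 1 2 3 4; do python3 -m crank '{"xyz":[[-0.4,-0.1,0],[-0.8,-0.15,0],[-1,-0.2,0]],"dr":[[0,0,0],[0,0,0],[0,0,0]],"claw":[0.15,0.15,0.15]}' >/dev/null; done
python3 -m crank '{"xyz":[[-0.4,-0.04,0],[-0.54,-0.04,0],[-0.54,-0.04,0],[-0.54,-0.04,0],[-0.54,-0.04,0]],"dr":[[0,0,0.018],[0,0,0.036],[0,0,0.0514],[0,0,0.0514],[0,0,0.0514]],"claw":[0.15,0.15,0.15,0.15,0.15]}' >/dev/null
cat >> tubes.py <<'E'
E
python3 tubes.py wrist
```

```text
blue caps 0
green caps 1
orange caps 0
wrist yellow px [[250.0, 130.0], [250.0, 237.0]] centre [ 484.7 -184.7   36.3] len 113.7 axis deg 71.4 A [443 338] caps [ 503. -131.   36.] [ 467. -239.   36.]
17.65 [ 483.3 -183.8  170.5] yaw of tool y -18.33 q7 0.05
```

```bash
python3 -m crank '{"xyz":[[0,0.016,0.4],[0,0.016,0.8],[0,0.016,1],[0,0.016,1]],"dr":[[0,0,0],[0,0,0],[0,0,0],[0,0,0]],"claw":[0.15,0.15,0.15,0.15]}' >/dev/null
python3 -m crank '{"xyz":[[0,0,0.3],[0,0,0.5],[0,0,0.63],[0,0,0.63],[0,0,0.63],[0,0,0.63],[0,0,0.63],[0,0,0.63],[0,0,0.63],[0,0,0.63],[0,0,0.63]],"dr":[[0,0,0],[0,0,0],[0,0,0],[0,0,0],[0,0,0],[0,0,0],[0,0,0],[0,0,0],[0,0,0],[0,0,0],[0,0,0]],"claw":[0.15,0.15,0.15,0.15,-1,-1,-1,-1,-1,-1,-1]}' 60
```

```text
time: 18.9
position: [485.6, -185.2, 9.2]
tcp_rot: [[0.319, 0.948, 0.001], [0.948, -0.319, 0.0], [0.001, 0.001, -1.0]]
contact_force: [-1.5, 0.8, 6.9]
finger_gap: 22.6
grasp_force: 60.0
```

```bash
python3 -m crank '{"xyz":[[0,0,0],[0,0,-0.1],[0,0,-0.4],[0,0,-0.7],[0,0,-1],[0,0,-1],[0,0,-1]],"dr":[[0,0,0],[0,0,0],[0,0,-0.01],[0,0,-0.028],[0,0,-0.045],[0,0,-0.0514],[0,0,-0.0514]],"claw":[-1,-1,-1,-1,-1,-1,-1]}' 60
python3 -m crank '{"xyz":[[0.3,0.1,-0.3],[0.6,0.2,-0.6],[0.9,0.3,-0.7],[1,0.3,-0.7]],"dr":[[0,0,0],[0,0,0],[0,0,0],[0,0,0]],"claw":[-1,-1,-1,-1]}' >/dev/null
for i in 2 3 4; do python3 -m crank '{"xyz":[[0.35,0.1,0],[0.7,0.2,0],[1,0.3,0]],"dr":[[0,0,0],[0,0,0],[0,0,0]],"claw":[-1,-1,-1]}'|grep -E "gap|grasp" ; done
python3 -m crank '{"xyz":[[0.35,0.1,0],[0.5,0.21,0],[0.52,0.21,0],[0.52,0.21,0],[0.52,0.21,0],[0.52,0.21,0]],"dr":[[0,0,0],[0,0,0],[0,0,0],[0,0,0],[0,0,0],[0,0,0]],"claw":[-1,-1,-1,-1,-1,-1]}'
python3 held.py yellow
```

```text
time: 19.48
position: [486.2, -185.5, 110.7]
tcp_rot: [[-0.0, 1.0, 0.004], [1.0, 0.0, 0.0], [0.0, 0.004, -1.0]]
contact_force: [-0.8, 0.4, -1.7]
finger_gap: 22.7
grasp_force: 60.0
finger_gap: 22.8
grasp_force: 60.0
finger_gap: 22.6
grasp_force: 60.0
finger_gap: 22.5
grasp_force: 60.0
time: 21.07
position: [626.9, 264.8, 178.3]
tcp_rot: [[0.004, 1.0, -0.001], [1.0, -0.004, -0.001], [-0.001, -0.001, -1.0]]
contact_force: [-0.4, -0.6, -1.1]
finger_gap: 22.7
grasp_force: 60.0
21.1167 [626.9 264.9 178.6] yaw -0.23
yellow 2336 [250. 146.] top z 205.0 x [613.5 643. ] y [313.6 328.7]
fork 52 [222. 168.] [606.2 293.6 102.5] [604.  608.2]
```

```bash
python3 -m crank '{"xyz":[[0.02,-0.012,0.2],[0.02,-0.012,0.4],[0.02,-0.012,0.6],[0.02,-0.012,0.74],[0.02,-0.012,0.78],[0.02,-0.012,0.78],[0.02,-0.012,0.78]],"dr":[[0,0,0],[0,0,0],[0,0,0],[0,0,0],[0,0,0],[0,0,0],[0,0,0]],"claw":[-1,-1,-1,-1,-1,-1,-1]}' 60
python3 -m crank '{"xyz":[[0,0,0.03],[0,0,0.06],[0,0,0.09],[0,0,0.12],[0,0,0.15],[0,0,0.15]],"dr":[[0,0,0],[0,0,0],[0,0,0],[0,0,0],[0,0,0],[0,0,0]],"claw":[-1,-1,-1,-1,-1,-1]}' 60
python3 -m crank '{"xyz":[[0,0,0.03],[0,0,0.06],[0,0,0.09],[0,0,0.12],[0,0,0.13],[0,0,0.13]],"dr":[[0,0,0],[0,0,0],[0,0,0],[0,0,0],[0,0,0],[0,0,0]],"claw":[-1,-1,-1,-1,-1,-1]}' 60
python3 held.py yellow
```

```text
time: 21.7
position: [626.3, 268.4, 101.5]
tcp_rot: [[0.002, 1.0, 0.001], [1.0, -0.002, 0.0], [0.0, 0.001, -1.0]]
contact_force: [0.6, -0.3, -0.6]
finger_gap: 22.8
grasp_force: 60.0
time: 22.2
position: [625.1, 269.0, 85.5]
tcp_rot: [[0.001, 1.0, -0.001], [1.0, -0.001, 0.0], [0.0, -0.001, -1.0]]
contact_force: [-4.6, 0.5, 1.2]
finger_gap: 23.1
grasp_force: 60.0
time: 22.7
position: [626.1, 268.5, 72.4]
tcp_rot: [[0.002, 1.0, 0.001], [1.0, -0.002, 0.0], [0.0, 0.001, -1.0]]
contact_force: [2.7, 1.5, -0.9]
finger_gap: 22.9
grasp_force: 60.0
22.75 [626.1 268.5  72.4] yaw -0.11
yellow 2343 [249. 146.] top z 99.2 x [612.6 642. ] y [317.4 332.4]
yellow 909 [213. 203.] top z 102.0 x [603.7 615.2] y [290.  303.5]
yellow 711 [279. 201.] top z 98.1 x [637.4 646.4] y [289.8 303.4]
fork 2249 [249. 147.] [627.3 325.   99.2] [612.6 642.1]
fork 748 [212. 205.] [609.4 297.2  98.8] [603.7 615.1]
fork 595 [279. 204.] [641.7 297.3  97.8] [637.3 646.3]
```

```bash
python3 -m crank '{"xyz":[[0,0,0.015],[0,0,0.015],[0,0,0.015],[0,0,0.015],[0,0,0],[0,0,-0.3],[0,0,-0.6],[0,0,-0.9],[0,0,-1],[0,0,-1]],"dr":[[0,0,0],[0,0,0],[0,0,0],[0,0,0],[0,0,0],[0,0,0],[0,0,0],[0,0,0],[0,0,0],[0,0,0]],"claw":[-1,-0.5,-0.08,-0.08,-0.08,-0.08,-0.08,-0.08,-0.08,-0.08]}' 60 >/dev/null
python3 held.py yellow; python3 tubes.py scene
```

```text
23.6333 [626.3 268.8 173.6] yaw -0.1
fork 741 [248. 135.] [627.3 324.9  99.1] [612.5 642. ]
fork 251 [225. 169.] [609.2 297.   98.8] [603.4 615.1]
fork 204 [265. 168.] [641.7 297.1  98. ] [637.5 646.5]
fork 209 [227. 236.] [609.2 237.4  98.7] [603.9 615. ]
fork 162 [264. 236.] [641.8 237.6  97.7] [637.9 645.9]
scene blue px [[191.0, 172.0], [178.0, 148.0]] centre [ 593.8 -355.2   37.1] len 114.9 axis deg 76.1 A [31 23] caps [ 608. -299.   37.] [ 580. -411.   37.]
scene green px [[234.0, 153.0], [210.0, 135.0]] centre [ 462.5 -335.8   37.7] len 115.5 axis deg 94.0 A [30 20] caps [ 459. -278.   37.] [ 467. -393.   38.]
orange caps 0
yellow caps 0
23.6833 [625.5 268.5 171.9] yaw of tool y -0.1 q7 -0.34
```

```bash
for i in 1 2 3 4 5 6; do python3 -m crank '{"xyz":[[-0.4,-0.02,0],[-0.8,-0.04,0],[-1,-0.05,0]],"dr":[[0,0,0],[0,0,0],[0,0,0]],"claw":[0.15,0.15,0.15]}' >/dev/null; done
python3 -m crank '{"xyz":[[-0.2,-0.01,0],[-0.26,-0.01,0],[-0.26,-0.01,0],[-0.26,-0.01,0],[-0.26,-0.01,0]],"dr":[[0,0,0.018],[0,0,0.037],[0,0,0.037],[0,0,0.037],[0,0,0.037]],"claw":[0.15,0.15,0.15,0.15,0.15]}' >/dev/null
python3 tubes.py wrist
```

```text
wrist blue px [[250.0, 132.0], [248.0, 239.0]] centre [ 593.6 -357.8   36.3] len 113.4 axis deg 75.9 A [428 320] caps [ 607. -303.   36.] [ 580. -413.   36.]
green caps 1
orange caps 0
yellow caps 0
25.65 [ 594.  -355.8  171.7] yaw of tool y -13.15 q7 0.47
```

```bash
python3 -m crank '{"xyz":[[-0.02,0,0.4],[-0.02,0,0.8],[-0.02,0,1],[-0.02,0,1]],"dr":[[0,0,0.0026],[0,0,0.0026],[0,0,0.0026],[0,0,0.0026]],"claw":[0.15,0.15,0.15,0.15]}' >/dev/null
python3 -m crank '{"xyz":[[0,0,0.3],[0,0,0.5],[0,0,0.63],[0,0,0.63],[0,0,0.63],[0,0,0.63],[0,0,0.63],[0,0,0.63],[0,0,0.63],[0,0,0.63],[0,0,0.63]],"dr":[[0,0,0],[0,0,0],[0,0,0],[0,0,0],[0,0,0],[0,0,0],[0,0,0],[0,0,0],[0,0,0],[0,0,0],[0,0,0]],"claw":[0.15,0.15,0.15,0.15,-1,-1,-1,-1,-1,-1,-1]}' 60
```

```text
time: 26.9
position: [593.6, -359.5, 10.4]
tcp_rot: [[0.248, 0.969, 0.001], [0.969, -0.248, -0.0], [-0.0, 0.001, -1.0]]
contact_force: [-1.1, 0.8, 6.3]
finger_gap: 22.7
grasp_force: 60.0
```

```bash
python3 -m crank '{"xyz":[[0,0,0],[0,0,-0.1],[0,0,-0.4],[0,0,-0.7],[0,0,-1],[0,0,-1],[0,0,-1]],"dr":[[0,0,0],[0,0,0],[0,0,-0.01],[0,0,-0.025],[0,0,-0.0396],[0,0,-0.0396],[0,0,-0.0396]],"claw":[-1,-1,-1,-1,-1,-1,-1]}' 60 |grep -E "position|gap|grasp"
python3 -m crank '{"xyz":[[0.3,-0.1,-0.3],[0.6,-0.2,-0.6],[0.9,-0.28,-0.7],[1,-0.28,-0.7]],"dr":[[0,0,0],[0,0,0],[0,0,0],[0,0,0]],"claw":[-1,-1,-1,-1]}' >/dev/null
for i in 2 3 4 5 6; do python3 -m crank '{"xyz":[[0.35,-0.1,0],[0.7,-0.2,0],[1,-0.28,0]],"dr":[[0,0,0],[0,0,0],[0,0,0]],"claw":[-1,-1,-1]}'|grep -E "gap|grasp" ; done
python3 -m crank '{"xyz":[[0.2,-0.05,0],[0.26,-0.09,0],[0.26,-0.09,0],[0.26,-0.09,0],[0.26,-0.09,0]],"dr":[[0,0,0],[0,0,0],[0,0,0],[0,0,0],[0,0,0]],"claw":[-1,-1,-1,-1,-1]}'
python3 held.py blue
```

```text
position: [594.1, -360.1, 112.1]
finger_gap: 22.5
grasp_force: 60.0
finger_gap: 22.6
grasp_force: 60.0
finger_gap: 22.5
grasp_force: 60.0
finger_gap: 22.4
grasp_force: 60.0
finger_gap: 22.4
grasp_force: 60.0
finger_gap: 22.8
grasp_force: 60.0
time: 29.48
position: [417.8, 265.3, 179.1]
tcp_rot: [[0.004, 1.0, -0.001], [1.0, -0.004, -0.001], [-0.001, -0.001, -1.0]]
contact_force: [-0.4, -0.2, -0.9]
finger_gap: 22.8
grasp_force: 60.0
29.5333 [417.9 265.4 179.3] yaw -0.25
blue 2277 [249. 143.] top z 204.9 x [404.2 433.6] y [315.4 330.6]
fork 117 [220. 166.] [395.2 295.5 101.3] [391.7 398.8]
```

```bash
python3 -m crank '{"xyz":[[0.01,-0.018,0.2],[0.01,-0.018,0.4],[0.01,-0.018,0.6],[0.01,-0.018,0.74],[0.01,-0.018,0.78],[0.01,-0.018,0.78],[0.01,-0.018,0.78]],"dr":[[0,0,0],[0,0,0],[0,0,0],[0,0,0],[0,0,0],[0,0,0],[0,0,0]],"claw":[-1,-1,-1,-1,-1,-1,-1]}' 60
python3 -m crank '{"xyz":[[0,0,0.03],[0,0,0.06],[0,0,0.09],[0,0,0.12],[0,0,0.15],[0,0,0.15]],"dr":[[0,0,0],[0,0,0],[0,0,0],[0,0,0],[0,0,0],[0,0,0]],"claw":[-1,-1,-1,-1,-1,-1]}' 60
python3 -m crank '{"xyz":[[0,0,0.03],[0,0,0.06],[0,0,0.09],[0,0,0.12],[0,0,0.13],[0,0,0.13]],"dr":[[0,0,0],[0,0,0],[0,0,0],[0,0,0],[0,0,0],[0,0,0]],"claw":[-1,-1,-1,-1,-1,-1]}' 60
python3 held.py blue
```

```text
time: 30.12
position: [416.1, 267.7, 102.3]
tcp_rot: [[0.003, 1.0, 0.001], [1.0, -0.003, 0.0], [0.0, 0.001, -1.0]]
contact_force: [-0.1, 0.7, -0.7]
finger_gap: 22.9
grasp_force: 60.0
time: 30.62
position: [413.7, 268.6, 86.3]
tcp_rot: [[0.001, 1.0, -0.003], [1.0, -0.001, 0.0], [0.0, -0.003, -1.0]]
contact_force: [-6.6, -0.1, -1.0]
finger_gap: 22.5
grasp_force: 60.0
time: 31.12
position: [415.6, 268.0, 73.5]
tcp_rot: [[0.002, 1.0, 0.0], [1.0, -0.002, 0.0], [0.0, 0.0, -1.0]]
contact_force: [0.4, 0.7, -0.6]
finger_gap: 22.4
grasp_force: 60.0
31.1667 [415.8 268.   73.6] yaw -0.11
blue 2256 [249. 143.] top z 99.4 x [402.  431.3] y [318.4 333.3]
blue 950 [212. 200.] top z 101.8 x [392.2 403.6] y [290.2 303.7]
blue 683 [277. 199.] top z 98.1 x [425.9 434.6] y [290.  303.7]
blue 107 [270. 291.] top z 97.3 x [426.  430.4] y [241.3 244.6]
fork 2209 [249. 143.] [416.6 325.9  99.4] [402.  431.3]
fork 737 [210. 203.] [397.8 297.3  98.7] [392.1 403.4]
fork 575 [277. 202.] [430.1 297.5  97.8] [425.9 434.6]
fork 72 [270. 294.] [428.  243.3  96. ] [425.9 430.1]
```

Blue is home too, with the same cap-top height (99.4). I'll release it and go for green.

```bash
python3 -m crank '{"xyz":[[0,0,0.015],[0,0,0.015],[0,0,0.015],[0,0,0.015],[0,0,0],[0,0,-0.3],[0,0,-0.6],[0,0,-0.9],[0,0,-1],[0,0,-1]],"dr":[[0,0,0],[0,0,0],[0,0,0],[0,0,0],[0,0,0],[0,0,0],[0,0,0],[0,0,0],[0,0,0],[0,0,0]],"claw":[-1,-0.5,-0.08,-0.08,-0.08,-0.08,-0.08,-0.08,-0.08,-0.08]}' 60 >/dev/null
python3 held.py blue; python3 tubes.py scene
```

```text
32.05 [416.1 268.4 174.5] yaw -0.1
fork 708 [248. 134.] [417.1 325.5  99.1] [402.3 431.8]
fork 243 [224. 169.] [397.7 297.2  98.9] [392.1 403.1]
fork 200 [264. 168.] [430.3 297.   98. ] [425.7 434.6]
fork 196 [226. 236.] [397.8 237.7  98.5] [392.3 402.9]
fork 165 [263. 235.] [430.  237.9  97.7] [425.9 434.4]
blue caps 0
scene green px [[234.0, 153.0], [210.0, 135.0]] centre [ 462.2 -335.8   37.4] len 114.9 axis deg 95.4 A [25 18] caps [ 457. -279.   37.] [ 468. -393.   37.]
orange caps 0
yellow caps 0
32.1 [415.5 267.9 173.2] yaw of tool y -0.1 q7 -0.65
```

```bash
for i in 1 2 3; do python3 -m crank '{"xyz":[[-0.4,0.1,0],[-0.8,0.2,0],[-1,0.28,0]],"dr":[[0,0,0],[0,0,0],[0,0,0]],"claw":[0.15,0.15,0.15]}' >/dev/null; done
for i in 1 2 3; do python3 -m crank '{"xyz":[[-0.4,-0.05,0],[-0.8,-0.1,0],[-1,-0.12,0]],"dr":[[0,0,0],[0,0,0],[0,0,0]],"claw":[0.15,0.15,0.15]}' >/dev/null; done
python3 -m crank '{"xyz":[[-0.05,-0.01,0],[-0.05,-0.01,0],[-0.05,-0.01,0],[-0.05,-0.01,0]],"dr":[[0,0,-0.0135],[0,0,-0.0135],[0,0,-0.0135],[0,0,-0.0135]],"claw":[0.15,0.15,0.15,0.15]}' >/dev/null
python3 tubes.py wrist
```

```text
blue caps 0
wrist green px [[249.0, 133.0], [248.0, 239.0]] centre [ 461.5 -339.2   36.3] len 113.6 axis deg 94.3 A [421 314] caps [ 457. -283.   36.] [ 466. -396.   36.]
orange caps 0
yellow caps 0
33.9833 [ 461.8 -335.7  172.9] yaw of tool y 4.75 q7 0.8
```

```bash
python3 -m crank '{"xyz":[[-0.035,-0.005,0.4],[-0.035,-0.005,0.8],[-0.035,-0.005,1],[-0.035,-0.005,1]],"dr":[[0,0,0.001],[0,0,0.001],[0,0,0.001],[0,0,0.001]],"claw":[0.15,0.15,0.15,0.15]}' >/dev/null
python3 -m crank '{"xyz":[[0,0,0.3],[0,0,0.5],[0,0,0.63],[0,0,0.64],[0,0,0.64],[0,0,0.64],[0,0,0.64],[0,0,0.64],[0,0,0.64],[0,0,0.64],[0,0,0.64]],"dr":[[0,0,0],[0,0,0],[0,0,0],[0,0,0],[0,0,0],[0,0,0],[0,0,0],[0,0,0],[0,0,0],[0,0,0],[0,0,0]],"claw":[0.15,0.15,0.15,0.15,-1,-1,-1,-1,-1,-1,-1]}' 60
```

```text
time: 35.23
position: [461.7, -340.8, 10.3]
tcp_rot: [[-0.077, 0.997, 0.001], [0.997, 0.077, -0.0], [-0.0, 0.001, -1.0]]
contact_force: [-0.9, 0.4, 6.3]
finger_gap: 22.6
grasp_force: 60.0
```

```bash
python3 -m crank '{"xyz":[[0,0,0],[0,0,-0.1],[0,0,-0.4],[0,0,-0.7],[0,0,-1],[0,0,-1],[0,0,-1]],"dr":[[0,0,0],[0,0,0],[0,0,0.006],[0,0,0.0122],[0,0,0.0122],[0,0,0.0122],[0,0,0.0122]],"claw":[-1,-1,-1,-1,-1,-1,-1]}' 60 |grep -E "position|gap|grasp"
python3 -m crank '{"xyz":[[0.3,0.1,-0.3],[0.6,0.2,-0.6],[0.9,0.2,-0.7],[1,0.2,-0.7]],"dr":[[0,0,0],[0,0,0],[0,0,0],[0,0,0]],"claw":[-1,-1,-1,-1]}' >/dev/null
for i in 2 3; do python3 -m crank '{"xyz":[[0.35,0.1,0],[0.7,0.2,0],[1,0.2,0]],"dr":[[0,0,0],[0,0,0],[0,0,0]],"claw":[-1,-1,-1]}'|grep -E "gap|grasp" ; done
for i in 4 5 6; do python3 -m crank '{"xyz":[[0.35,-0.05,0],[0.7,-0.1,0],[1,-0.16,0]],"dr":[[0,0,0],[0,0,0],[0,0,0]],"claw":[-1,-1,-1]}'|grep -E "gap|grasp" ; done
python3 -m crank '{"xyz":[[0.07,0.01,0],[0.07,0.01,0],[0.07,0.01,0],[0.07,0.01,0]],"dr":[[0,0,0],[0,0,0],[0,0,0],[0,0,0]],"claw":[-1,-1,-1,-1]}'
python3 held.py green
```

```text
position: [462.1, -341.2, 111.5]
finger_gap: 22.2
grasp_force: 60.0
finger_gap: 22.9
grasp_force: 60.0
finger_gap: 22.3
grasp_force: 60.0
finger_gap: 22.9
grasp_force: 60.0
finger_gap: 22.8
grasp_force: 60.0
finger_gap: 22.7
grasp_force: 60.0
time: 37.73
position: [474.5, 264.3, 178.9]
tcp_rot: [[0.002, 1.0, -0.001], [1.0, -0.002, -0.001], [-0.001, -0.001, -1.0]]
contact_force: [-0.6, 0.3, -0.6]
finger_gap: 22.6
grasp_force: 60.0
37.7833 [474.6 264.3 179.2] yaw -0.15
green 2261 [249. 142.] top z 204.7 x [461.  490.4] y [315.2 330. ]
fork 77 [222. 165.] [453.3 295.1 102. ] [450.2 455.8]
```

```bash
python3 -m crank '{"xyz":[[0.01,-0.013,0.2],[0.01,-0.013,0.4],[0.01,-0.013,0.6],[0.01,-0.013,0.74],[0.01,-0.013,0.78],[0.01,-0.013,0.78],[0.01,-0.013,0.78]],"dr":[[0,0,0],[0,0,0],[0,0,0],[0,0,0],[0,0,0],[0,0,0],[0,0,0]],"claw":[-1,-1,-1,-1,-1,-1,-1]}' 60
python3 -m crank '{"xyz":[[0,0,0.03],[0,0,0.06],[0,0,0.09],[0,0,0.12],[0,0,0.15],[0,0,0.15]],"dr":[[0,0,0],[0,0,0],[0,0,0],[0,0,0],[0,0,0],[0,0,0]],"claw":[-1,-1,-1,-1,-1,-1]}' 60
python3 -m crank '{"xyz":[[0,0,0.03],[0,0,0.06],[0,0,0.09],[0,0,0.12],[0,0,0.13],[0,0,0.13]],"dr":[[0,0,0],[0,0,0],[0,0,0],[0,0,0],[0,0,0],[0,0,0]],"claw":[-1,-1,-1,-1,-1,-1]}' 60
python3 held.py green
```

```text
time: 38.37
position: [473.4, 266.9, 102.3]
tcp_rot: [[0.001, 1.0, 0.001], [1.0, -0.001, 0.0], [0.0, 0.001, -1.0]]
contact_force: [-0.2, 1.0, 0.4]
finger_gap: 22.7
grasp_force: 60.0
time: 38.87
position: [471.6, 267.9, 86.2]
tcp_rot: [[-0.001, 1.0, -0.002], [1.0, 0.001, 0.0], [0.0, -0.002, -1.0]]
contact_force: [-3.6, 0.7, 0.8]
finger_gap: 22.4
grasp_force: 60.0
time: 39.37
position: [472.9, 267.3, 73.4]
tcp_rot: [[-0.0, 1.0, -0.0], [1.0, 0.0, -0.0], [-0.0, -0.0, -1.0]]
contact_force: [0.3, 0.1, 0.0]
finger_gap: 22.5
grasp_force: 60.0
39.4167 [473.1 267.2  73.5] yaw -0.01
green 2268 [249. 142.] top z 99.2 x [459.2 488.6] y [318.2 333.1]
green 893 [213. 199.] top z 102.0 x [450.1 461.6] y [290.4 303.6]
green 664 [279. 198.] top z 98.1 x [484.  492.6] y [290.4 303.6]
fork 2221 [249. 142.] [473.9 325.6  99.2] [459.2 488.6]
fork 723 [211. 202.] [455.7 297.4  98.8] [450.  461.3]
fork 559 [279. 201.] [488.1 297.6  97.9] [484.  492.6]
fork 59 [270. 294.] [485.6 243.   96.1] [483.9 487.1]
```

```bash
python3 -m crank '{"xyz":[[0,0,0.015],[0,0,0.015],[0,0,0.015],[0,0,0.015],[0,0,0],[0,0,-0.3],[0,0,-0.6],[0,0,-0.9],[0,0,-1],[0,0,-1]],"dr":[[0,0,0],[0,0,0],[0,0,0],[0,0,0],[0,0,0],[0,0,0],[0,0,0],[0,0,0],[0,0,0],[0,0,0]],"claw":[-1,-0.5,-0.08,-0.08,-0.08,-0.08,-0.08,-0.08,-0.08,-0.08]}' 60 >/dev/null
python3 -m crank '{"xyz":[[0,0.4,-0.2],[0,0.48,-0.5],[0,0.48,-0.8],[0,0.48,-0.9],[0,0.48,-0.9],[0,0.48,-0.9]],"dr":[[0,0,0],[0,0,0],[0,0,0],[0,0,0],[0,0,0],[0,0,0]],"claw":[-1,-1,-1,-1,-1,-1]}'
python3 - <<'E'
from m import *
s=snap('wrist'); P=cloud(s); cv2.imwrite('pics/all.png',s['image'][:,:,::-1])
for c in RNG:
    k=(mask(s,c)>0)&(P[...,2]>92)&(P[...,2]<125)&(P[...,0]>380)&(P[...,0]<665)
    n,l,t,ce=cv2.connectedComponentsWithStats(k.astype(np.uint8))
    for i in range(1,n):
        if t[i,4]>30: q=P[l==i]; print(c,t[i,4],ce[i].round(),q.mean(0).round(1),np.percentile(q[:,0],[2,98]).round(1),'ztop',np.percentile(q[:,2],95).round(1))
E
```

```text
time: 40.75
position: [520.6, 267.4, 262.3]
tcp_rot: [[-0.0, 1.0, -0.001], [1.0, 0.0, -0.0], [-0.0, -0.001, -1.0]]
contact_force: [-0.5, 0.9, -0.8]
finger_gap: 7.8
grasp_force: 0.0
blue 356 [158. 130.] [419.1 325.5  98.9] [404. 433.] ztop 100.6
blue 135 [142. 155.] [398.3 297.   98.4] [392.9 403.9] ztop 103.6
blue 106 [170. 154.] [431.8 296.7  97.6] [426.5 435.6] ztop 99.2
blue 128 [146. 205.] [398.5 237.1  98.2] [393.  404.1] ztop 103.4
blue 92 [173. 204.] [431.5 237.8  97.7] [426.6 435.6] ztop 99.8
blue 116 [164. 220.] [419.1 217.9  97.8] [403.8 433.5] ztop 100.3
green 382 [207. 128.] [475.6 325.3  99. ] [460.6 490.5] ztop 100.7
green 102 [221. 153.] [489.7 297.1  97.9] [485.7 493.4] ztop 99.8
green 134 [190. 154.] [455.8 297.1  98.9] [450.4 461.2] ztop 103.7
green 121 [193. 205.] [456.  237.6  99.2] [450.2 461.1] ztop 104.2
green 95 [221. 204.] [489.4 238.1  97.7] [485.2 493.5] ztop 99.8
green 111 [212. 221.] [477.1 217.3  97.7] [461.2 490.5] ztop 99.9
orange 393 [294. 127.] [569.9 326.2  99.1] [554.9 585. ] ztop 100.5
orange 129 [276. 154.] [551.2 297.   99.5] [546.2 557.2] ztop 104.0
orange 109 [305. 154.] [583.8 296.7  97.7] [579.6 588.4] ztop 99.7
orange 124 [275. 206.] [551.3 237.1  99.3] [546.1 557.4] ztop 104.4
orange 95 [303. 205.] [583.7 237.4  98. ] [579.6 588.5] ztop 100.0
orange 128 [290. 221.] [569.4 218.4  98.1] [555.4 584.8] ztop 100.7
yellow 351 [343. 130.] [626.5 324.9  99. ] [612.4 642.1] ztop 100.6
yellow 98 [327. 155.] [608.5 296.9 100.2] [603.9 615.1] ztop 104.2
yellow 97 [353. 155.] [641.  297.   97.8] [637.3 645.7] ztop 99.9
yellow 89 [324. 205.] [608.9 237.7  99.4] [604.2 615. ] ztop 104.2
yellow 92 [349. 205.] [640.9 237.3  97.6] [637.2 645.1] ztop 99.9
yellow 93 [336. 221.] [625.9 217.4  97.7] [611.9 641.3] ztop 100.3
red 433 [228.  87.] [499.  369.3 110.6] [487.5 509.6] ztop 114.6
```

View pics/all.png

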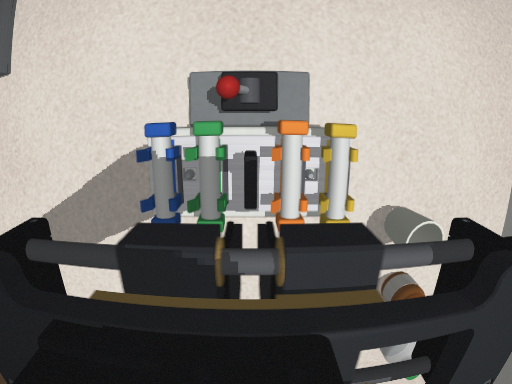

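All four tubes sit level in their own clips, caps at (160,130), (208,128), (293,127) and (341,130) with matching heights, and every nose is back at its closed position. The red knob is still off at (228,87).

```bash
python3 -m crank '{"xyz":[[0.4,-0.3,0],[0.8,-0.6,0],[1,-0.6,0],[1,-0.6,0]],"dr":[[0,0,0],[0,0,0],[0,0,0],[0,0,0]],"claw":[-1,-1,-1,-1]}' >/dev/null
python3 -m crank '{"xyz":[[0.03,0,0.4],[0.03,0,0.8],[0.03,0,1],[0.03,0,1]],"dr":[[0,0,0],[0,0,0],[0,0,0],[0,0,0]],"claw":[-1,-1,-1,-1]}' |grep pos
python3 -m crank '{"xyz":[[0,0,0.3],[0,0,0.6],[0,0,0.71],[0,0,0.71],[0,0,0.71]],"dr":[[0,0,0],[0,0,0],[0,0,0],[0,0,0],[0,0,0]],"claw":[-1,-1,-1,-1,-1]}'
python3 -m crank '{"xyz":[[0,0.1,0],[0,0.2,0],[0,0.3,0],[0,0.4,0],[0,0.5,0],[0,0.55,0],[0,0.58,0],[0,0.58,0]],"dr":[[0,0,0],[0,0,0],[0,0,0],[0,0,0],[0,0,0],[0,0,0],[0,0,0],[0,0,0]],"claw":[-1,-1,-1,-1,-1,-1,-1,-1]}'
python3 - <<'E'
from m import *
for n in('wrist','scene'):
    s=snap(n); print(n,[b for b in blobs(s,'red') if b[2][2]>80])
E
```

```text
position: [457.7, 367.8, 156.7]
time: 41.88
position: [461.1, 370.5, 93.5]
tcp_rot: [[-0.0, 1.0, 0.0], [1.0, 0.0, 0.0], [0.0, 0.0, -1.0]]
contact_force: [0.3, 0.4, 0.6]
finger_gap: 0.3
grasp_force: 0.0
time: 42.55
position: [519.7, 369.9, 92.3]
tcp_rot: [[0.001, 1.0, 0.0], [1.0, -0.001, -0.0], [-0.0, 0.0, -1.0]]
contact_force: [-0.3, -0.8, -0.2]
finger_gap: 0.3
grasp_force: 0.0
wrist [(np.int32(22), array([289. , 222.5]), array([542., 383., 100.]), np.float64(168.0))]
scene []
```

```bash
for i in 1 2 3; do python3 -m crank '{"xyz":[[0,0.02,0],[0,0.04,0],[0,0.04,0]],"dr":[[0,0,0],[0,0,0],[0,0,0]],"claw":[-1,-1,-1]}' | grep -E "pos|contact"; done
```

```text
position: [522.8, 370.4, 92.5]
contact_force: [0.3, 1.0, -0.7]
position: [524.9, 370.6, 92.2]
contact_force: [-10.4, -1.8, 3.2]
position: [525.4, 370.7, 92.0]
contact_force: [-25.2, -6.9, 14.2]
```

```bash
python3 -m crank '{"xyz":[[0,-0.2,0],[0,-0.4,0],[0,-0.4,-0.3],[0,-0.4,-0.6],[0,-0.4,-1],[0,-0.4,-1]],"dr":[[0,0,0],[0,0,0],[0,0,0],[0,0,0],[0,0,0],[0,0,0]],"claw":[-1,-1,-1,-1,-1,-1]}' |grep -E "pos|contact"
python3 -m crank '{"xyz":[[-0.3,0.3,-0.3],[-0.6,0.36,-0.6],[-0.9,0.36,-0.7],[-1,0.36,-0.7],[-1,0.36,-0.7]],"dr":[[0,0,0],[0,0,0],[0,0,0],[0,0,0],[0,0,0]],"claw":[-1,-1,-1,-1,-1]}' |grep -E "pos|contact"
python3 - <<'E'
from m import *
s=snap('wrist'); print([b for b in blobs(s,'red') if b[2][2]>60]); P=cloud(s)
q=P[(mask(s,'red')>0)&(P[...,2]>80)]; print(np.percentile(q,[1,99],axis=0).round(1))
cv2.imwrite('pics/fin.png',s['image'][:,:,::-1])
sc=snap('scene'); print([b for b in blobs(sc,'red') if b[2][2]>60])
for c in('orange','yellow','green','blue'):
    k=(mask(s,c)>0)&(P[...,2]>92)&(P[...,2]<125)&(P[...,1]>310)&(P[...,0]>380)&(P[...,0]<665); print(c,P[k].mean(0).round(1))
E
```

```text
position: [494.0, 372.2, 200.9]
contact_force: [0.8, 0.2, 1.7]
position: [529.1, 266.3, 264.6]
contact_force: [0.9, 0.2, -1.7]
[(np.int32(434), array([263.7,  85.4]), array([547., 370., 109.]), np.float64(114.0))]
[[535.4 358.  100.7]
 [558.6 381.7 113.4]]
[(np.int32(120), array([386.3, 313.1]), array([549., 371., 109.]), np.float64(115.0))]
orange [570.1 326.9  99. ]
yellow [625.9 325.3  99.1]
green [475.5 326.1  99. ]
blue [419.3 326.2  99. ]
```

View pics/fin.png

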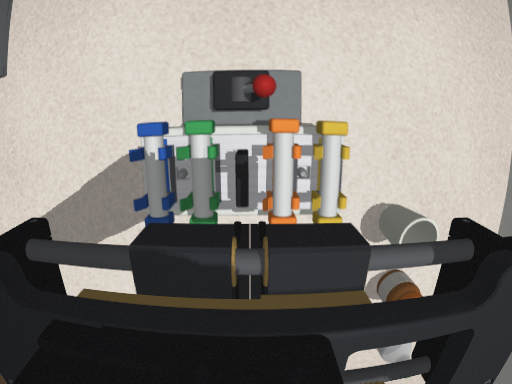

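The knob has moved to (264,85), at x = 547 mm against its stop, so the switch is on. All four tubes are still seated and the gripper is clear.

```bash
python3 -c "
from plant import bot
print(bot.hand_in())"
```

```text
the job is handed in; nothing more can be done
None
```

The job is handed in: the carrier sits flat over both pegs, all four tubes (orange, yellow, blue, green) are home in clips of their own colour with the jaws closed, and the red switch was then flipped fully on; no verdict came back.

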